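# Cull the warped glass coaster by pressing corners on a flat plate

### The arm

A 6-joint arm with a two-finger parallel gripper is mounted at the origin on the work surface. World frame = base frame: x ahead of the robot, y to its left, z up, the work surface at z = 0. Lengths are in m, angles in degrees, forces in N, time in s.
With the tool pointing down it reaches from about 0.25 to 0.725 m from the base axis. Payload 9.7 kg.
Tool frame: the origin (TCP) lies midway between the tips of the shut fingers; the grasp point (between the pads) lies 19 mm behind it; y points along the fingers, x is the direction in which the jaws open and shut, and the axes are right-handed (so a half turn about y gives the same grasp; the last joint's range is limited). The gripper opens to 85 mm and grips with 20 to 120 N. Pads are 22 mm wide; open, the fingers measure 114 mm over their backs; the gripper's body (76 mm by 85 mm) begins 54 mm behind the grasp point. The pads swing forward as they close: fully open they stand 13 mm farther back than shut.
Start: joints at [64.286, 4.979, 10.078, 95.1, 0, 90], TCP at [0.239, 0.496, 0.2] pointing down, gripper open.
Joint ranges: [-179.16, 179.16], [-48.56, 103.87], [-65.8, 70.77], [-126.05, 130.52], [-82.76, 87.17], [-180, 180]. Speed limits (degrees/s): [127.2, 127.2, 147.25, 180, 180, 180].

### API

Orientations are given as [roll, pitch, yaw] about the fixed x, y, z axes, in that order (R = Rz(yaw) Ry(pitch) Rx(roll)).
In Python, from workcell import get_obs, camera, job_done gives the robot as it stands.
- The arm moves only by the tool play_rows, never from a script. Its argument "moves" is a list of rows, each a list of 3 entries, a list of its own where there are three numbers: the turn, a rotation vector about the tool's x, y, z in degrees, then the shift along the tool's x, y, z in m, then the opening in per cent of the stroke, from 0 (shut) to 100 (fully open). A call has exactly 5 rows; each row is the pose to reach, as a shift and turn from the pose commanded when the call began, along the tool's axes at that moment; what a row does not reach only later rows make up. A row lasts 1/10 s, in which the tool goes at most 50 mm and 8.59 degrees, less where a joint would pass 70% of its speed; a pose out of reach is approached as far as the arm can. A call with a gripper value outside its range is refused whole. The fingers move at their own pace and stop on an object; "grip_force" is the grip in N (left out, the last holds). Time passes only in rows, so rows that repeat a pose let the fingers close, or fill a call up. It gives the time, the measured TCP pose, the force and the opening at its end, in the units of the state.
- get_obs(): the state, without advancing time (a new reading comes with each control period).
- camera(name): name is "side" or "top"; returns a dict with "img" (384x512x3 uint8, red, green, blue), "fov_y" (degrees; the focal length in pixels is half the picture's height over the tangent of half this angle, whatever the lens; pixels are square), "cx", "cy" (the principal point, pixels), "world_from_camera" (4x4, takes a point from camera to world coordinates). Camera axes: x right, y up, looking along -z (the intrinsics and any distortion apply to the point x, -y, -z); pixel columns grow to the right and rows downward; lengths in m; the calibration is good to about 2 mm. A picture is of the moment at which its call begins. There is no depth.
- job_done(): hands the job in, once; it reports no verdict.
The state is a dict: "time": time; "q": joint angles; "qd": joint speeds; "joint_efforts": joint torques, N m; "ee_pos": TCP position; "tcp_rot": TCP orientation; "wrist_force": force on the tool from outside, world axes, zero at the start; "torque": the same for the moment, N m; "opening": finger opening in m.
Only numpy, scipy, OpenCV 4.12 (cv2) and the standard library are available. Lean on these libraries where they do the work, as an engineer would, in place of code of your own. Each camera call takes 0.05 s, during which the arm holds its last target.

### The job

Take the glass coaster that stands on the black pad and lay it on the flat steel plate with the other two. Then press down on the corners of the coasters to find the one that rocks (make it rock under your finger while all three are on the plate), and lay that one flat in the metal tray, leaving the two sound ones standing on the plate. Set the glass down without dropping it, and do not disturb the other things around.

Things in the scene. Friction and masses are not known exactly. Their poses are not given: they have to be found in the camera images.
- plate: flat ground steel plate, fixed, 260 (x) x 400 (y) x 12 mm, its top 12 mm above the table; origin at the centre of its underside, y along its length. Two of the coasters stand on it at the start
- free_spot (a point): point on the plate's top where there is room for the third coaster, 130 mm towards the -y end and 30 mm towards the -x edge from the centre of its top; axes as the plate's
- pad_top (a point): centre of the top of a black graphite pad, fixed, 110 x 110 x 12 mm, its top level with the plate's; one coaster stands on it at the start. It lies beside the plate, left or right
- tray: open square metal cullet tray, fixed, 190 x 190 mm outside, 180 x 180 mm inside, rim 30 mm and inner floor 5 mm above the table; origin at the centre of its underside. It lies on the other side of the plate
- coaster_a_mid (a point): one of three look-alike square glass coasters, 64 x 64 mm: a slab 10 mm thick on four 14 mm square feet, 5 mm high, at its corners, flush with its sides; 15 mm high in all, about 0.12 kg. This point is its centre, 7.5 mm above its foot soles; z up, x and y parallel to its sides. One of the three is warped, any of them
- coaster_b_mid (a point): one of three look-alike square glass coasters, 64 x 64 mm: a slab 10 mm thick on four 14 mm square feet, 5 mm high, at its corners, flush with its sides; 15 mm high in all, about 0.12 kg. This point is its centre, 7.5 mm above its foot soles; z up, x and y parallel to its sides. One of the three is warped, any of them
- coaster_c_mid (a point): one of three look-alike square glass coasters, 64 x 64 mm: a slab 10 mm thick on four 14 mm square feet, 5 mm high, at its corners, flush with its sides; 15 mm high in all, about 0.12 kg. This point is its centre, 7.5 mm above its foot soles; z up, x and y parallel to its sides. One of the three is warped, any of them
- coaster_a: the same coaster, origin at the centre of its underside (foot soles). The warped one stands level on three feet; its fourth, at any corner, hangs 2.5 mm clear. Pressed with 0.5 N or more near its tip, that corner sinks 2 to 3 mm (the coaster tilts about 0.07 rad) and rises when let go; no other corner gives
- coaster_b: the same coaster, origin at the centre of its underside (foot soles). The warped one stands level on three feet; its fourth, at any corner, hangs 2.5 mm clear. Pressed with 0.5 N or more near its tip, that corner sinks 2 to 3 mm (the coaster tilts about 0.07 rad) and rises when let go; no other corner gives
- coaster_c: the same coaster, origin at the centre of its underside (foot soles). The warped one stands level on three feet; its fourth, at any corner, hangs 2.5 mm clear. Pressed with 0.5 N or more near its tip, that corner sinks 2 to 3 mm (the coaster tilts about 0.07 rad) and rises when let go; no other corner gives
- block: bystander: small wooden block 32 x 50 x 18 mm standing on the plate near its +x edge; origin at the centre of its underside
- spoon: bystander: spoon 170 mm long, wooden handle, steel bowl, lying on the plate along its +x edge
- shears: bystander: steel shears 270 mm long lying beyond the plate
- frit_jar: bystander: amber jar, 64 mm across, 90 mm high, beyond the plate
- mould: bystander: open brass mould, 80 mm across, 70 mm high, beyond the plate
- paperweight: bystander: clear glass paperweight, 68 mm across, 54 mm high, on the robot's side of the plate
- wood_paddle: bystander: flat dark wood strip 170 x 50 x 12 mm lying on the robot's side of the plate
Things that resemble listed ones, but are neither listed nor needed, are in the scene too. Leave any blue, brown or green look-alike of the coaster_b alone.

How it is judged (in metres and radians):
On the way, in this order (a step that is already met when the one before it is completed fails the run):
1. all three coasters stand flat and released on the steel plate (x of coaster_a_mid in the frame of plate between -0.1 and 0.1 m and y of coaster_a_mid in the frame of plate between -0.17 and 0.17 m and z of coaster_a_mid in the frame of plate between 0.0165 and 0.023 m and angle between each of coaster_a_mid, coaster_b_mid, coaster_c_mid's own z axis and vertical below 0.03 rad and linear speed of each of coaster_a, coaster_b, coaster_c below 0.02 m/s and contact force between the fingers and coaster_a below 0.05 N and x of coaster_b_mid in the frame of plate between -0.1 and 0.1 m and y of coaster_b_mid in the frame of plate between -0.17 and 0.17 m and z of coaster_b_mid in the frame of plate between 0.0165 and 0.023 m and contact force between the fingers and coaster_b below 0.05 N and x of coaster_c_mid in the frame of plate between -0.1 and 0.1 m and y of coaster_c_mid in the frame of plate between -0.17 and 0.17 m and z of coaster_c_mid in the frame of plate between 0.0165 and 0.023 m and contact force between the fingers and coaster_c below 0.05 N), for 0.2 s.
2. the warped coaster, on the plate, rocks (tilts by more than 0.035 rad) under a press (x of coaster_b_mid in the frame of plate between -0.1 and 0.1 m and y of coaster_b_mid in the frame of plate between -0.17 and 0.17 m and z of coaster_b_mid in the frame of plate between 0.0165 and 0.023 m and angle between coaster_b_mid's own z axis and vertical above 0.035 rad and contact force between anything else and coaster_b above 0.2 N), for 0.08 s.
At the end, for the whole second after the job is handed in: the warped coaster lies flat on the tray's floor (centre within 60 mm of the tray's centre along each side), the two sound ones stand flat on the plate (centres at least 30 mm inside its edges), all released and at rest (x of coaster_b_mid in the frame of tray between -0.06 and 0.06 m and y of coaster_b_mid in the frame of tray between -0.06 and 0.06 m and z of coaster_b_mid in the frame of tray between 0.008 and 0.018 m and angle between coaster_b_mid's own z axis and vertical below 0.12 rad and linear speed of each of coaster_b, coaster_a, coaster_c below 0.02 m/s and x of coaster_a_mid in the frame of plate between -0.1 and 0.1 m and y of coaster_a_mid in the frame of plate between -0.17 and 0.17 m and z of coaster_a_mid in the frame of plate between 0.0165 and 0.023 m and angle between each of coaster_a_mid, coaster_c_mid's own z axis and vertical below 0.03 rad and x of coaster_c_mid in the frame of plate between -0.1 and 0.1 m and y of coaster_c_mid in the frame of plate between -0.17 and 0.17 m and z of coaster_c_mid in the frame of plate between 0.0165 and 0.023 m and contact force between the fingers and coaster_a below 0.05 N and contact force between the fingers and coaster_b below 0.05 N and contact force between the fingers and coaster_c below 0.05 N); the robot touches nothing.
It fails at once if a bystander (block, spoon, shears, jar, mould, paperweight or wood strip) is shifted by more than 30 mm (distance of any of block, spoon, shears, frit_jar, mould, paperweight, wood_paddle from where it was at the start of the episode above 0.03 m).
It fails at once if a coaster is dropped (falls free from more than about 35 mm) ((linear speed of coaster_a above 0.83 m/s and contact force between the fingers and coaster_a below 0.05 N) or (linear speed of coaster_b above 0.83 m/s and contact force between the fingers and coaster_b below 0.05 N) or (linear speed of coaster_c above 0.83 m/s and contact force between the fingers and coaster_c below 0.05 N)).
It also fails if it takes over 72 s, if anything falls off the work surface, if the arm or the gripper's body presses on something with over 40 N, if the wrist force passes 120 N, or if a joint passes its speed limit or range.

## Working session

There is one attempt and no reset: what is moved stays moved. The work goes in short steps, Python scripts to look and compute and a tool call to move; the robot and the scene stay as the last step left them, time stands still between calls to the robot, and variables do not carry over. Pictures are saved under pics/ and viewed, and the job is handed in when it is done.

Besides the shell and the picture viewer there is one more tool, called after "Call:" in YAML: its name, and indented under it one key for each argument. play_rows: Moves the arm, as the interface text tells. Its arguments: {"type":"object","properties":{"moves":{"type":"array"},"grip_force":{"type":"number"}},"required":["moves"]}

```bash
ls; mkdir -p pics; python3 - <<'E'
from workcell import get_obs, camera
import cv2, json
o=get_obs(); print(o)
for n in("top","side"):
    c=camera(n); cv2.imwrite(f"pics/{n}0.png",c["img"][:,:,::-1]); print(n,{k:v for k,v in c.items() if k!="img"})
E
```

```text
pics
{'time': 0.0, 'q': array([6.42837639e+01, 5.00893671e+00, 1.00333661e+01, 9.51007071e+01,
       3.50827276e-04, 8.99988190e+01]), 'qd': array([-0.00622406,  0.0735514 ,  0.06681654,  0.08723026, -0.09137726,
        0.11686912]), 'joint_efforts': array([ 6.71462954e-05, -5.20375943e+01,  4.64816666e+01,  1.59639685e-02,
        1.21993157e-04, -1.16045865e-05]), 'ee_pos': array([0.23852585, 0.49526537, 0.19939412]), 'tcp_rot': array([-8.99996476e+01,  7.62777083e-02,  6.42849449e+01]), 'wrist_force': array([ 0.48832571, -0.3319549 , -0.16266007]), 'torque': array([-0.02203057,  0.00988262,  0.00683216]), 'opening': 0.08550855185403325}
top {'fov_y': 45.050003907999546, 'cx': 249.16796267537308, 'cy': 181.96334351888783, 'world_from_camera': array([[-0.01315656,  0.99051869, -0.1367466 ,  0.34852573],
       [-0.99980085, -0.01097914,  0.01666507, -0.01452682],
       [ 0.0150057 ,  0.13693863,  0.99046587,  1.46376428],
       [ 0.        ,  0.        ,  0.        ,  1.        ]])}
side {'fov_y': 45.675074231404956, 'cx': 254.89285587962667, 'cy': 192.05791597488715, 'world_from_camera': array([[ 0.91608727,  0.30986257, -0.25449814,  0.25889256],
       [-0.4009651 ,  0.70262093, -0.58783571, -0.73592136],
       [-0.00333257,  0.64055368,  0.76790616,  0.9703769 ],
       [ 0.        ,  0.        ,  0.        ,  1.        ]])}
```

View pics/top0.png

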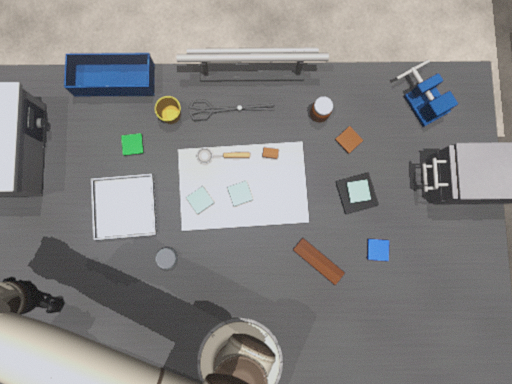

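View pics/side0.png

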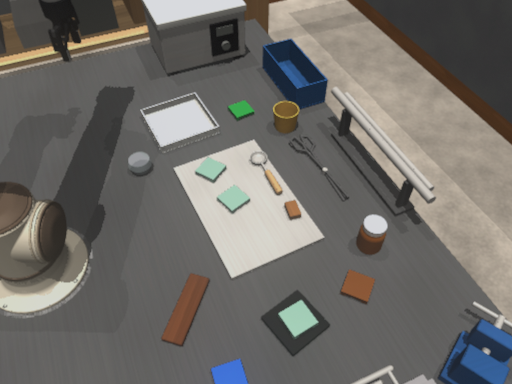

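```bash
cat > h.py <<'E'
import numpy as np, cv2
from workcell import get_obs, camera
def f(c): return 192/np.tan(np.radians(c["fov_y"]/2))
def ray(c,uv,z):
    uv=np.atleast_2d(np.asarray(uv,float)); T=c["world_from_camera"]
    d=np.c_[(uv[:,0]-c["cx"])/f(c),-(uv[:,1]-c["cy"])/f(c),-np.ones(len(uv))]@T[:3,:3].T
    o=T[:3,3]; return o+d*((z-o[2])/d[:,2])[:,None]
def proj(c,p):
    T=c["world_from_camera"]; q=(np.atleast_2d(p)-T[:3,3])@T[:3,:3]
    return np.c_[c["cx"]+f(c)*q[:,0]/-q[:,2], c["cy"]-f(c)*q[:,1]/-q[:,2]]
def glass(c,s=4):
    im=cv2.resize(c["img"],None,fx=s,fy=s,interpolation=cv2.INTER_CUBIC)
    hsv=cv2.cvtColor(im,cv2.COLOR_RGB2HSV)
    m=cv2.inRange(hsv,(72,35,90),(98,150,255))
    m=cv2.morphologyEx(m,cv2.MORPH_OPEN,np.ones((9,9)))
    cs,_=cv2.findContours(m,cv2.RETR_EXTERNAL,cv2.CHAIN_APPROX_NONE)
    return m,[((k[:,0,:]+.5)/s-.5) for k in cs if cv2.contourArea(k)>150*s*s]
def rects(c,z=0.027):
    for k in glass(c)[1]:
        w=ray(c,k,z)[:,:2].astype(np.float32)
        (x,y),(a,b),t=cv2.minAreaRect(w*1000)
        px=k.mean(0)
        print("px",px.round(1),"xy",round(x,1),round(y,1),"size",round(a,1),round(b,1),"ang",round(t,1))
def crop(c,name,x0,x1,y0,y1,s): cv2.imwrite(f"pics/{name}.png",cv2.resize(c["img"][y0:y1,x0:x1,::-1],None,fx=s,fy=s,interpolation=cv2.INTER_CUBIC))
E
python3 - <<'E'
from h import *
for n in("top","side"):
    c=camera(n); print(n); rects(c)
    if n=="top":
        crop(c,"top_z",80,400,120,260,2.5)
        g=c["img"]; hsv=cv2.cvtColor(g,cv2.COLOR_RGB2HSV)
        m=((hsv[...,2]>170)&(hsv[...,1]<70)).astype(np.uint8)
        cs,_=cv2.findContours(m,cv2.RETR_EXTERNAL,cv2.CHAIN_APPROX_NONE)
        for k in cs:
            if cv2.contourArea(k)>2000:
                for z in(.012,.030):
                    w=ray(c,k[:,0,:],z)[:,:2].astype(np.float32)*1000; print("white",k[:,0].mean(0),z,cv2.minAreaRect(w))
E
```

```text
top
white [ 66.54973822 363.09424084] 0.012 ((-17.62725830078125, 502.2073974609375), (508.2005615234375, 171.1767120361328), 72.21331787109375)
white [ 66.54973822 363.09424084] 0.03 ((-13.087478637695312, 495.80059814453125), (501.8995361328125, 169.0543212890625), 72.21331787109375)
white [122.45416667 206.39166667] 0.012 ((477.33026123046875, 358.74639892578125), (193.6902618408203, 193.36073303222656), 4.098199367523193)
white [122.45416667 206.39166667] 0.03 ((475.7332763671875, 354.1182861328125), (191.28872680664062, 190.96336364746094), 4.0982232093811035)
white [484.8685446 169.6713615] 0.012 ((578.3765869140625, -797.25439453125), (177.22361755371094, 178.33230590820312), 89.43955993652344)
white [484.8685446 169.6713615] 0.03 ((575.52685546875, -787.5494995117188), (175.02622985839844, 176.12123107910156), 89.43955993652344)
white [241.97826087 185.54589372] 0.012 ((539.61083984375, -17.401168823242188), (261.2740478515625, 400.6811828613281), 3.023428201675415)
white [241.97826087 185.54589372] 0.03 ((537.2416381835938, -17.365509033203125), (258.0345458984375, 395.7132568359375), 3.023427963256836)
white [251.00698856  39.25730623] 0.012 ((928.9288330078125, -43.06182861328125), (1648.647705078125, 469.9935302734375), 89.72911071777344)
white [251.00698856  39.25730623] 0.03 ((921.7326049804688, -42.70794677734375), (1628.20654296875, 464.166259765625), 89.72911071777344)
side
px [297.5 317.9] xy 513.8 -379.3 size 67.0 67.3 ang 8.0
px [233.1 198. ] xy 510.2 -7.5 size 64.1 65.0 ang 18.7
px [210.3 168.9] xy 491.0 115.9 size 66.1 65.5 ang 34.5
```

View pics/top_z.png

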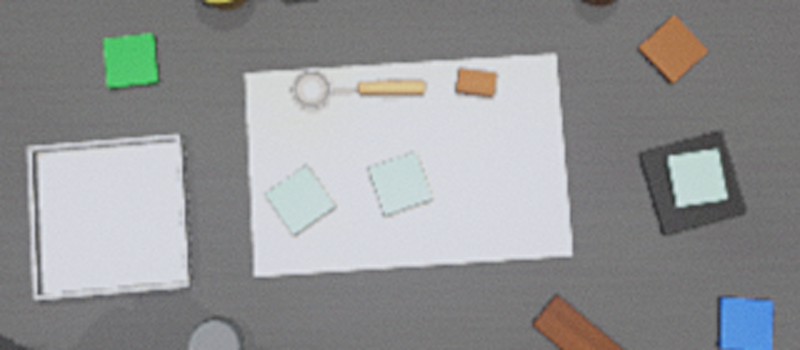

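```bash
sed -i 's/(72,35,90),(98,150,255)/(70,lo,90),(105,150,255)/; s/def glass(c,s=4)/def glass(c,s=4,lo=12)/; s/def rects(c,z=0.027)/def rects(c,z=0.027,lo=12)/; s/in glass(c)\[1\]/in glass(c,lo=lo)[1]/' h.py; python3 - <<'E'
from h import *
c=camera("top"); 
h=cv2.cvtColor(c["img"],cv2.COLOR_RGB2HSV); print(h[200,200],h[193,240],h[190,358],h[215,270])
for lo in(12,16,20): rects(c,lo=lo)
c2=camera("side"); rects(c2,lo=35)
E
```

```text
[ 90  20 216] [ 92  19 216] [ 86  25 214] [114  11 224]
px [199.1 199.4] xy 493.4 117.5 size 67.6 64.5 ang 33.6
px [239.3 193. ] xy 512.3 -7.1 size 65.7 65.7 ang 17.8
px [358.4 190.8] xy 515.7 -381.1 size 70.3 70.4 ang 8.3
px [199.4 199.6] xy 493.1 116.7 size 64.1 62.9 ang 34.0
px [239.3 193.4] xy 512.0 -7.3 size 63.0 63.9 ang 17.8
px [358.4 190.8] xy 515.7 -381.2 size 70.2 70.2 ang 8.1
px [197.  198.1] xy 496.6 118.8 size 53.5 60.4 ang 34.8
px [358.2 191.1] xy 515.5 -380.9 size 69.8 69.6 ang 8.0
px [297.5 317.9] xy 513.7 -379.3 size 67.0 67.2 ang 8.2
px [233.1 197.9] xy 510.2 -7.8 size 64.5 65.6 ang 18.7
px [210.6 168.9] xy 490.4 115.4 size 68.2 65.4 ang 34.6
```

```bash
cat >> h.py <<'E'
def go(x,y,z,yaw=None,cmd=None):
    o=get_obs(); p=np.array(o["ee_pos"]) if cmd is None else np.array(cmd[:3]); 
    r=o["tcp_rot"]; yw=r[2] if cmd is None else cmd[3]
    a=np.radians(yw); R=np.array([[np.cos(a),0,-np.sin(a)],[np.sin(a),0,np.cos(a)],[0,-1,0]])
    s=R.T@(np.array([x,y,z])-p)
    t=0 if yaw is None else -(yaw-yw)
    print("pose",p.round(4),r.round(2),"turn y",round(t,2),"shift",s.round(4))
E
python3 - <<'E'
from h import *
go(.5147,-.3802,.15,8.1,(.239,.496,.2,64.286))
E
```

```text
pose [0.239 0.496 0.2  ] [-9.000e+01  3.000e-02  6.429e+01] turn y 56.19 shift [-0.6698  0.05   -0.6286]
```

Call:
play_rows:
  moves:
    - [[0,56.2,0],[-0.67,0.05,-0.6286],100]
    - [[0,56.2,0],[-0.67,0.05,-0.6286],100]
    - [[0,56.2,0],[-0.67,0.05,-0.6286],100]
    - [[0,56.2,0],[-0.67,0.05,-0.6286],100]
    - [[0,56.2,0],[-0.67,0.05,-0.6286],100]
  grip_force: 40

```text
time: 0.8
ee_pos: [0.3136, 0.2557, 0.1864]
tcp_rot: [-90.0, -0.0, 21.0]
wrist_force: [1.8, -0.2, -0.0]
opening: 0.0855
```

```bash
python3 - <<'E'
from h import *
go(.5147,-.3802,.15,8.1)
E
```

```text
pose [0.3136 0.2557 0.1864] [-8.999e+01 -3.000e-02  2.100e+01] turn y 12.9 shift [-0.0401  0.0364 -0.6657]
```

Call:
play_rows:
  moves:
    - [[0,12.9,0],[-0.04,0.036,-0.66],100]
    - [[0,12.9,0],[-0.04,0.036,-0.66],100]
    - [[0,12.9,0],[-0.04,0.036,-0.66],100]
    - [[0,12.9,0],[-0.04,0.036,-0.66],100]
    - [[0,12.9,0],[-0.04,0.036,-0.66],100]

```text
time: 1.3
ee_pos: [0.3902, 0.0177, 0.1731]
tcp_rot: [-90.0, -0.1, 8.4]
wrist_force: [1.5, 1.4, 0.3]
opening: 0.0851
```

```bash
python3 - <<'E'
from h import *
go(.5147,-.3802,.15,8.1)
E
```

```text
pose [0.3902 0.0177 0.1731] [-9.00e+01 -7.00e-02  8.42e+00] turn y 0.32 shift [ 0.0649  0.0231 -0.4119]
```

Call:
play_rows:
  moves:
    - [[0,0.3,0],[0.065,0.023,-0.41],100]
    - [[0,0.3,0],[0.065,0.023,-0.41],100]
    - [[0,0.3,0],[0.065,0.023,-0.41],100]
    - [[0,0.3,0],[0.065,0.023,-0.41],100]
    - [[0,0.3,0],[0.065,0.023,-0.41],100]

```text
time: 1.8
ee_pos: [0.4649, -0.2207, 0.159]
tcp_rot: [-90.0, -0.0, 8.1]
wrist_force: [0.5, 0.2, 0.4]
opening: 0.0854
```

```bash
python3 - <<'E'
from h import *
go(.5147,-.3802,.05,8.1)
E
```

```text
pose [ 0.4649 -0.2207  0.159 ] [-9.001e+01 -3.000e-02  8.080e+00] turn y -0.02 shift [ 0.0269  0.109  -0.1649]
```

Call:
play_rows:
  moves:
    - [[0,0,0],[0.027,0,-0.165],100]
    - [[0,0,0],[0.027,0,-0.165],100]
    - [[0,0,0],[0.027,0,-0.165],100]
    - [[0,0,0],[0.027,0.05,-0.165],100]
    - [[0,0,0],[0.027,0.08,-0.165],100]

```text
time: 2.3
ee_pos: [0.515, -0.3806, 0.0764]
tcp_rot: [-90.0, 0.0, 8.0]
wrist_force: [-0.2, 1.0, -0.6]
opening: 0.0855
```

```bash
python3 - <<'E'
from h import *
go(.5147,-.3802,.012,8.1)
c=camera("top"); crop(c,"t1",290,430,130,260,4)
c=camera("side"); crop(c,"s1",200,400,230,380,4)
E
```

```text
pose [ 0.515  -0.3806  0.0764] [-9.00e+01  2.00e-02  7.97e+00] turn y -0.13 shift [-0.0003  0.0644  0.0005]
```

View pics/t1.png

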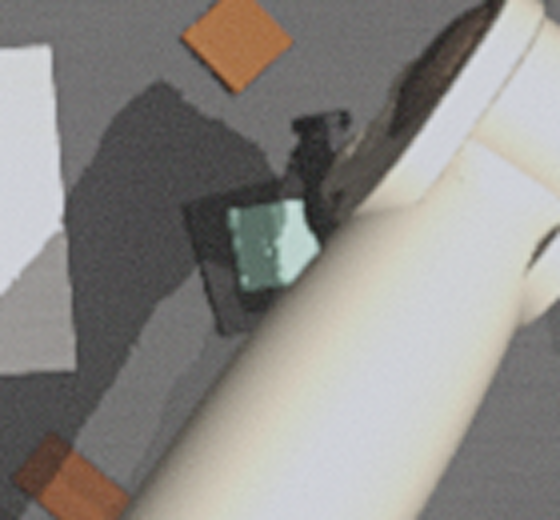

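View pics/s1.png

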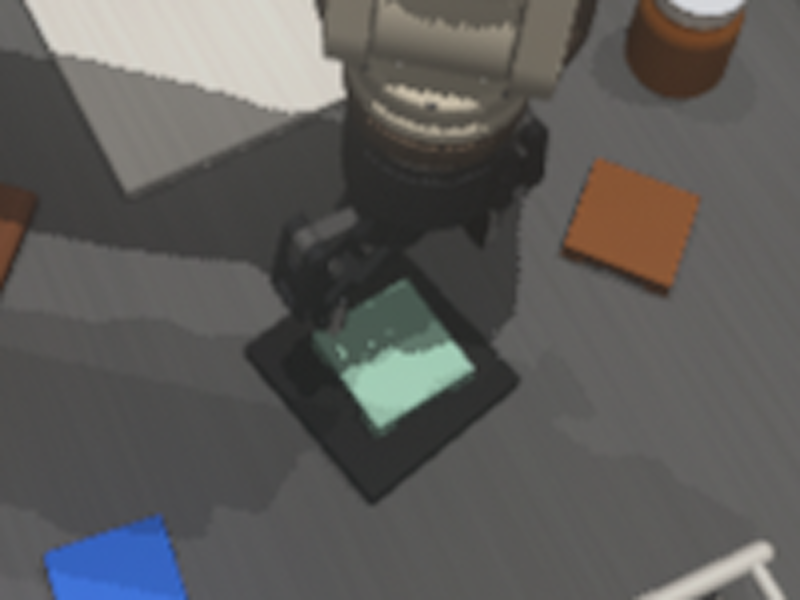

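Call:
play_rows:
  moves:
    - [[0,0,0],[0,0.03,0],100]
    - [[0,0,0],[0,0.045,0],100]
    - [[0,0,0],[0,0.055,0],100]
    - [[0,0,0],[0,0.064,0],100]
    - [[0,0,0],[0,0.064,0],100]

```text
time: 2.9
ee_pos: [0.5146, -0.3776, 0.0148]
tcp_rot: [-90.0, 0.0, 8.1]
wrist_force: [0.7, 1.0, 0.2]
opening: 0.0852
```

Call:
play_rows:
  moves:
    - [[0,0,0],[0,0,0],80]
    - [[0,0,0],[0,0,0],70]
    - [[0,0,0],[0,0,0],60]
    - [[0,0,0],[0,0,0],60]
    - [[0,0,0],[0,0,0],60]
  grip_force: 30

```text
time: 3.4
ee_pos: [0.5149, -0.378, 0.0153]
tcp_rot: [-90.0, -0.0, 8.1]
wrist_force: [-0.2, 0.8, -0.2]
opening: 0.0509
```

```bash
python3 - <<'E'
from h import *
print(get_obs()["wrist_force"],get_obs()["q"])
c=camera("top"); crop(c,"t2",290,430,130,260,4)
c=camera("side"); crop(c,"s2",200,400,230,380,4)
E
```

```text
[-0.24415446  0.76599907 -0.23598866] [-3.62847289e+01  1.73875125e+01  3.99061716e+00  7.65855339e+01
 -9.89907250e-04  4.56039657e+01]
```

View pics/t2.png

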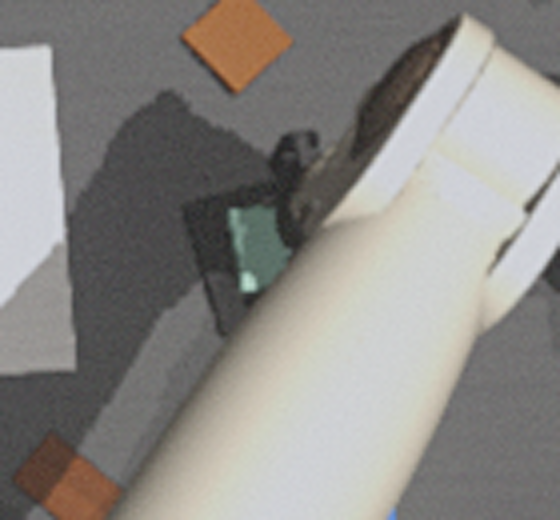

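View pics/s2.png

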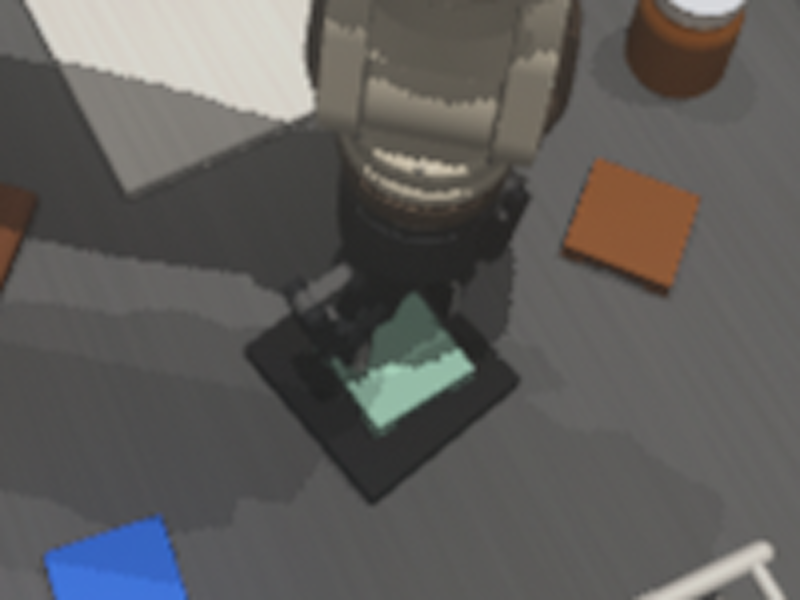

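Call:
play_rows:
  moves:
    - [[0,0,0],[0,-0.02,0],60]
    - [[0,0,0],[0,-0.02,0],90]
    - [[0,0,0],[0,-0.02,0],90]
    - [[0,0,0],[0,-0.02,0],90]
    - [[0,0,0],[0,-0.02,0],90]

```text
time: 4.0
ee_pos: [0.5145, -0.3777, 0.0342]
tcp_rot: [-90.0, 0.0, 8.1]
wrist_force: [-0.4, -0.3, -0.6]
opening: 0.0767
```

```bash
python3 - <<'E'
from h import *
go(.5147,-.3802,.005,8.1)
c=camera("side"); crop(c,"s3",200,400,230,380,4)
T=np.array([[.5147,-.3802,.027]])
a=np.radians(8.1);R=np.array([[np.cos(a),-np.sin(a)],[np.sin(a),np.cos(a)]])
for s in [(1,1),(1,-1),(-1,-1),(-1,1)]:
    d=R@(np.array(s)*.032); print(s,(proj(c,[[.5147+d[0],-.3802+d[1],.027]])-[200,230])*4)
E
```

```text
pose [ 0.5145 -0.3777  0.0342] [-8.996e+01  5.000e-02  8.110e+00] turn y 0.01 shift [-0.0001  0.0292 -0.0025]
(1, 1) [[406.47076737 276.66763618]]
(1, -1) [[474.95635067 368.4801175 ]]
(-1, -1) [[378.31243056 428.76812362]]
(-1, 1) [[311.72702083 332.90316916]]
```

View pics/s3.png

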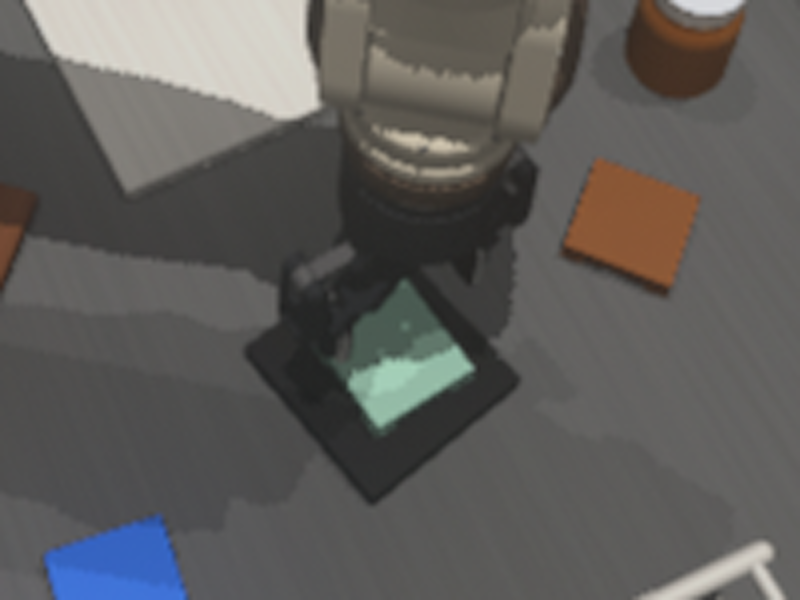

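Call:
play_rows:
  moves:
    - [[0,0,0],[0,0.01,-0.0025],95]
    - [[0,0,0],[0,0.018,-0.0025],95]
    - [[0,0,0],[0,0.024,-0.0025],95]
    - [[0,0,0],[0,0.026,-0.0025],95]
    - [[0,0,0],[0,0.026,-0.0025],95]

```text
time: 4.55
ee_pos: [0.5149, -0.3802, 0.0084]
tcp_rot: [-90.0, 0.0, 8.1]
wrist_force: [0.4, 0.2, -0.2]
opening: 0.081
```

Call:
play_rows:
  moves:
    - [[0,0,0],[0,0,0],85]
    - [[0,0,0],[0,0,0],80]
    - [[0,0,0],[0,0,0],75]
    - [[0,0,0],[0,0,0],70]
    - [[0,0,0],[0,0,0],70]
  grip_force: 25

```text
time: 5.05
ee_pos: [0.5152, -0.3804, 0.0092]
tcp_rot: [-90.0, -0.0, 8.1]
wrist_force: [-0.4, -0.5, -0.4]
opening: 0.0599
```

```bash
python3 - <<'E'
from h import *
o=get_obs(); print(o["wrist_force"],o["torque"],o["opening"])
c=camera("side"); crop(c,"s4",250,330,280,340,10)
for n,p in dict(tcp=o["ee_pos"],l=[.5152-.030*.99,-.3804-.03*.141,.0135]).items(): print(n,(proj(c,[p])-[250,280])*10)
rects(c,lo=35)
E
```

```text
[-0.44838111 -0.54506951 -0.42913216] [0.01890797 0.03134073 0.01664688] 0.05989022419642578
tcp [[478.92870927 410.77750201]]
l [[368.05877241 470.97667588]]
px [301.8 321.2] xy 514.1 -390.3 size 65.7 48.4 ang 12.7
px [230.9 201.7] xy 494.2 -23.3 size 41.8 74.4 ang 54.8
```

View pics/s4.png

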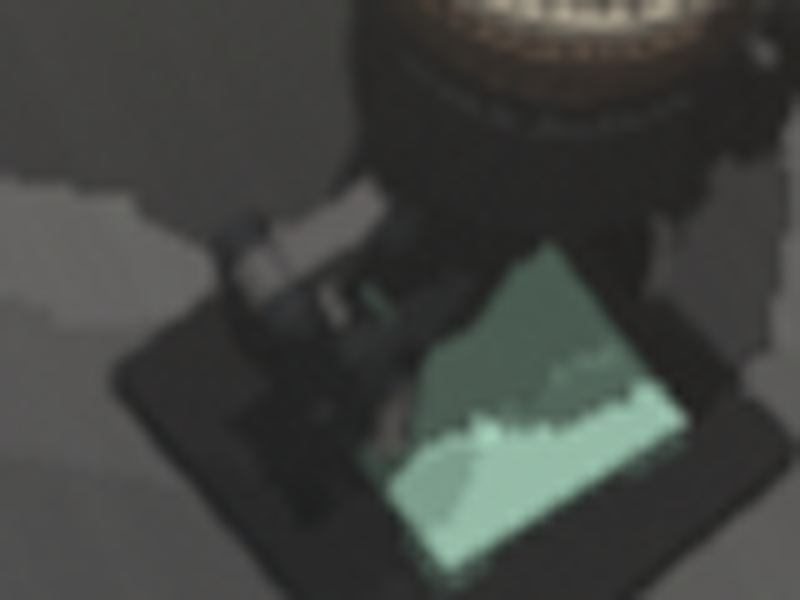

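```bash
python3 - <<'E'
from h import *
c=camera("side"); a=np.radians(8.1)
X=np.array([np.cos(a),np.sin(a)]);Y=np.array([-np.sin(a),np.cos(a)]); p=np.array([.5152,-.3804])
for z in(.010,.015,.02,.027,.035):
    for sx in(-1,1):
      print(z,sx,[ ((proj(c,[[*(p+X*sx*.030+Y*w),z]])-[250,280])*10)[0].round() for w in(-.011,.011)])
c=camera("top"); crop(c,"t4",330,380,170,210,16)
for z in(.010,.015,.02,.027,.035):
    print(z,[ ((proj(c,[[*(p-X*.030+Y*w),z]])-[330,170])*16)[0].round() for w in(-.011,.011)],[ ((proj(c,[[*(p+X*.030+Y*w),z]])-[330,170])*16)[0].round() for w in(-.011,.011)])
E
```

```text
0.01 -1 [array([396., 519.]), array([339., 437.])]
0.01 1 [array([618., 382.]), array([560., 303.])]
0.015 -1 [array([397., 509.]), array([340., 427.])]
0.015 1 [array([620., 372.]), array([562., 293.])]
0.02 -1 [array([398., 500.]), array([341., 418.])]
0.02 1 [array([622., 362.]), array([564., 284.])]
0.027 -1 [array([400., 487.]), array([343., 404.])]
0.027 1 [array([625., 349.]), array([566., 270.])]
0.035 -1 [array([402., 471.]), array([344., 389.])]
0.035 1 [array([628., 333.]), array([569., 253.])]
0.01 [array([513., 483.]), array([404., 500.])] [array([457., 186.]), array([348., 203.])]
0.015 [array([519., 481.]), array([410., 498.])] [array([463., 183.]), array([354., 199.])]
0.02 [array([526., 478.]), array([416., 495.])] [array([469., 179.]), array([360., 196.])]
0.027 [array([535., 475.]), array([425., 492.])] [array([478., 174.]), array([369., 191.])]
0.035 [array([546., 470.]), array([435., 488.])] [array([489., 168.]), array([378., 185.])]
```

View pics/t4.png

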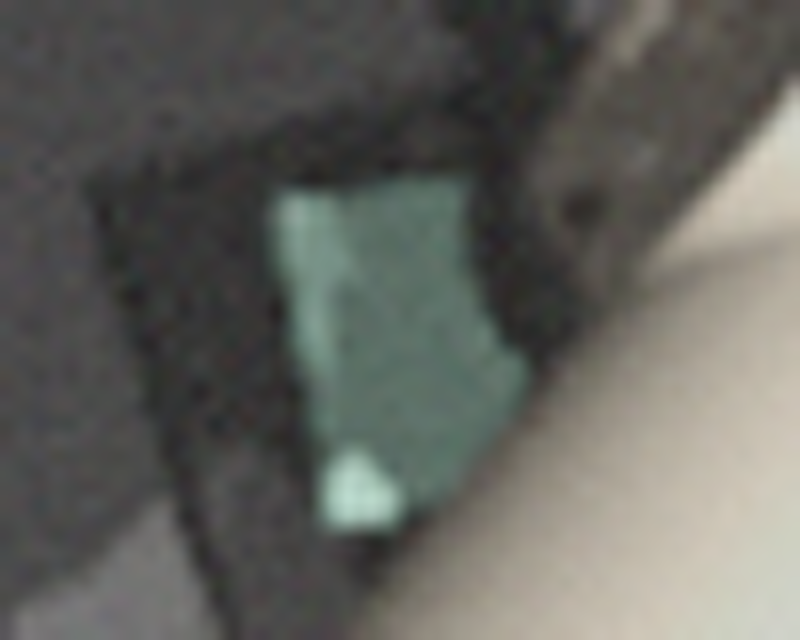

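Call:
play_rows:
  moves:
    - [[0,0,0],[0,-0.004,0],95]
    - [[0,0,0],[0,-0.004,0],95]
    - [[0,0,0],[0,-0.004,0],95]
    - [[0,0,0],[0,0.002,0],95]
    - [[0,0,0],[0,0.008,0],95]

```text
time: 5.7
ee_pos: [0.5152, -0.3804, 0.0006]
tcp_rot: [-90.0, -0.0, 8.1]
wrist_force: [-0.1, 0.6, -0.2]
opening: 0.0811
```

Call:
play_rows:
  moves:
    - [[0,0,0],[0,0,0],95]
    - [[0,0,0],[0,0,0],90]
    - [[0,0,0],[0,0,0],85]
    - [[0,0,0],[0,0,0],80]
    - [[0,0,0],[0,0,0],75]

```text
time: 6.2
ee_pos: [0.5152, -0.3805, 0.0012]
tcp_rot: [-90.0, -0.0, 8.1]
wrist_force: [0.3, -0.3, 0.6]
opening: 0.0642
```

Call:
play_rows:
  moves:
    - [[0,0,0],[0,0,0],70]
    - [[0,0,0],[0,0,0],70]
    - [[0,0,0],[0,0,0],70]
    - [[0,0,0],[0,0,0],70]
    - [[0,0,0],[0,0,0],70]

```text
time: 6.7
ee_pos: [0.5151, -0.3804, 0.0011]
tcp_rot: [-90.0, -0.0, 8.1]
wrist_force: [0.8, 0.1, 0.6]
opening: 0.0596
```

Call:
play_rows:
  moves:
    - [[0,0,0],[0,-0.01,0],70]
    - [[0,0,0],[0,-0.03,0],70]
    - [[0,0,0],[0,-0.06,0],70]
    - [[0,0,0],[0,-0.1,0],70]
    - [[0,0,0],[0,-0.1,0],70]

```text
time: 7.2
ee_pos: [0.5172, -0.3819, 0.1082]
tcp_rot: [-90.4, -0.4, 8.1]
wrist_force: [-0.1, -0.3, 0.1]
opening: 0.0596
```

```bash
python3 - <<'E'
from h import *
o=get_obs();print(o["ee_pos"],o["wrist_force"],o["opening"])
c=camera("side"); crop(c,"s5",200,400,230,380,4); rects(c,lo=35)
print((proj(c,[o["ee_pos"]])-[200,230])*4)
c=camera("top"); crop(c,"t5",290,430,130,260,4);rects(c)
print((proj(c,[o["ee_pos"]])-[290,130])*4)
E
```

```text
[ 0.51719296 -0.3819019   0.10822851] [-0.09209712 -0.33287649  0.09586549] 0.05957338715227204
px [296.  316.1] xy 513.9 -379.3 size 66.1 66.5 ang 8.4
px [233.1 197.8] xy 510.3 -7.8 size 64.4 65.6 ang 18.7
px [210.5 169.2] xy 491.7 116.7 size 67.5 65.4 ang 34.2
[[409.65380477 283.68598683]]
px [199.2 199.6] xy 493.2 117.1 size 66.8 64.6 ang 34.3
px [239.4 193. ] xy 512.7 -7.4 size 65.7 65.5 ang 17.8
px [357.9 189.9] xy 515.7 -382.1 size 68.6 68.6 ang 8.6
[[302.04888355 227.45931628]]
```

View pics/s5.png

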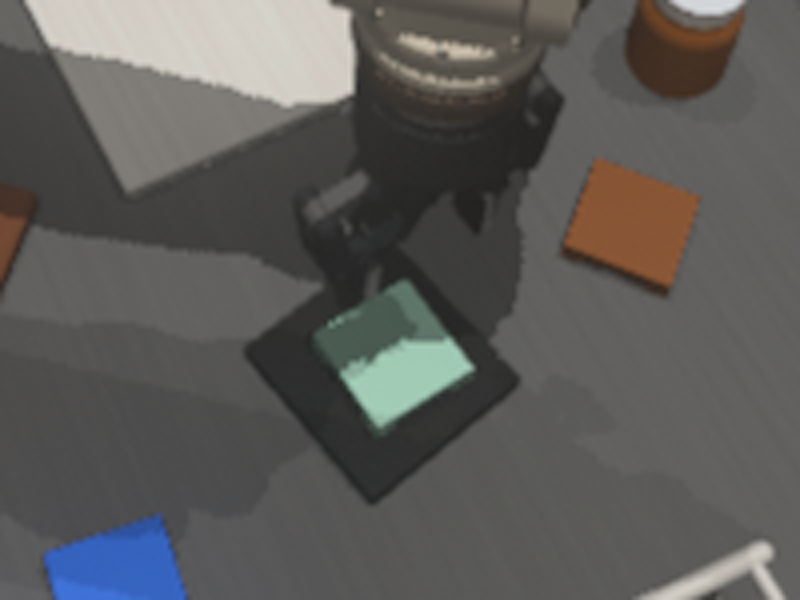

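View pics/t5.png

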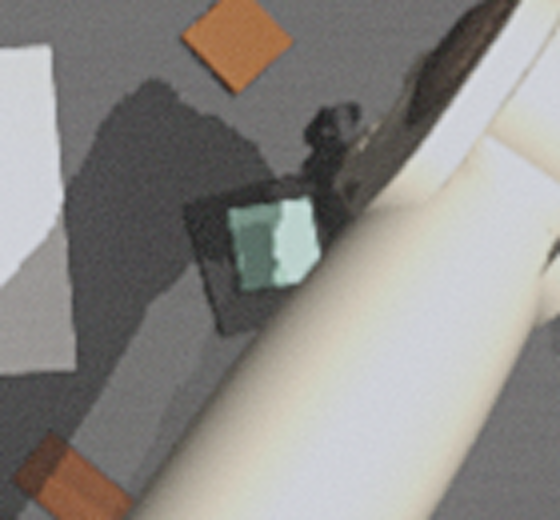

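```bash
python3 - <<'E'
from h import *
c=camera("side"); o=get_obs(); crop(c,"s6",265,335,260,320,11)
a=np.radians(8.1)
X=np.array([np.cos(a),np.sin(a)]);Y=np.array([-np.sin(a),np.cos(a)]); p=o["ee_pos"]
for dz in(0,.006,.013,.02,.026):
    for sx in(-1,1):
      print(dz,sx,[ ((proj(c,[[*(p[:2]+X*sx*.030+Y*w),p[2]+dz]])-[265,260])*11)[0].round() for w in(-.011,.011)])
E
```

```text
0 -1 [array([298., 590.]), array([231., 496.])]
0 1 [array([560., 432.]), array([491., 343.])]
0.006 -1 [array([300., 576.]), array([232., 482.])]
0.006 1 [array([563., 418.]), array([494., 328.])]
0.013 -1 [array([302., 559.]), array([234., 465.])]
0.013 1 [array([567., 400.]), array([497., 310.])]
0.02 -1 [array([304., 542.]), array([236., 447.])]
0.02 1 [array([571., 383.]), array([500., 292.])]
0.026 -1 [array([306., 527.]), array([238., 432.])]
0.026 1 [array([574., 368.]), array([503., 277.])]
```

View pics/s6.png

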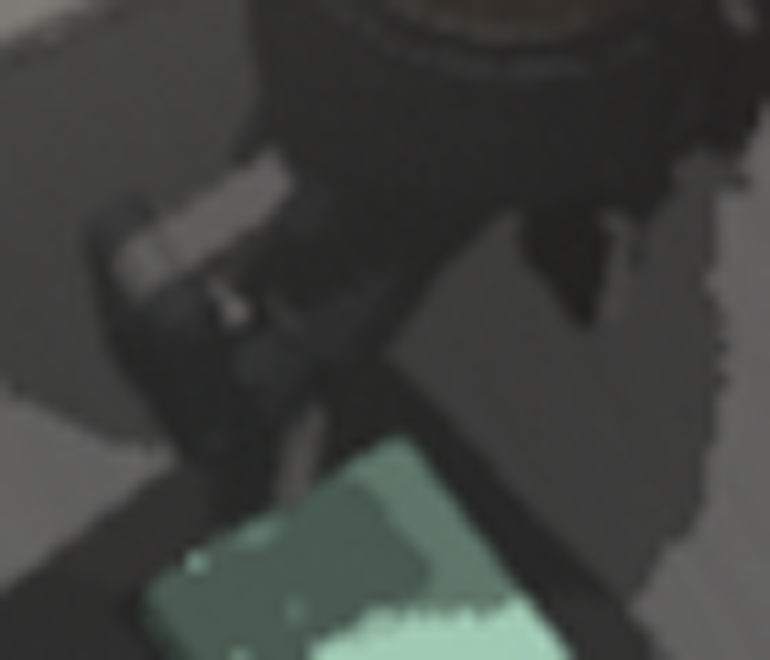

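Call:
play_rows:
  moves:
    - [[0,0,0],[0,0.04,0],95]
    - [[0,0,0],[0,0.08,0],95]
    - [[0,0,0],[0,0.1,0],95]
    - [[0,0,0],[0,0.106,0],95]
    - [[0,0,0],[0,0.11,0],95]

```text
time: 7.85
ee_pos: [0.5146, -0.3801, -0.0098]
tcp_rot: [-89.9, 0.1, 8.1]
wrist_force: [0.3, -0.5, 0.8]
opening: 0.0815
```

Call:
play_rows:
  moves:
    - [[0,0,0],[0,0.002,0],95]
    - [[0,0,0],[0,0.004,0],95]
    - [[0,0,0],[0,0.006,0],95]
    - [[0,0,0],[0,0.008,0],95]
    - [[0,0,0],[0,0.008,0],95]

```text
time: 8.35
ee_pos: [0.5151, -0.3804, -0.0169]
tcp_rot: [-90.0, -0.0, 8.1]
wrist_force: [-0.3, -0.5, 0.9]
opening: 0.0809
```

```bash
python3 - <<'E'
from h import *
c=camera("side"); crop(c,"s7",255,335,275,335,10)
E
```

```text
(no output)
```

View pics/s7.png

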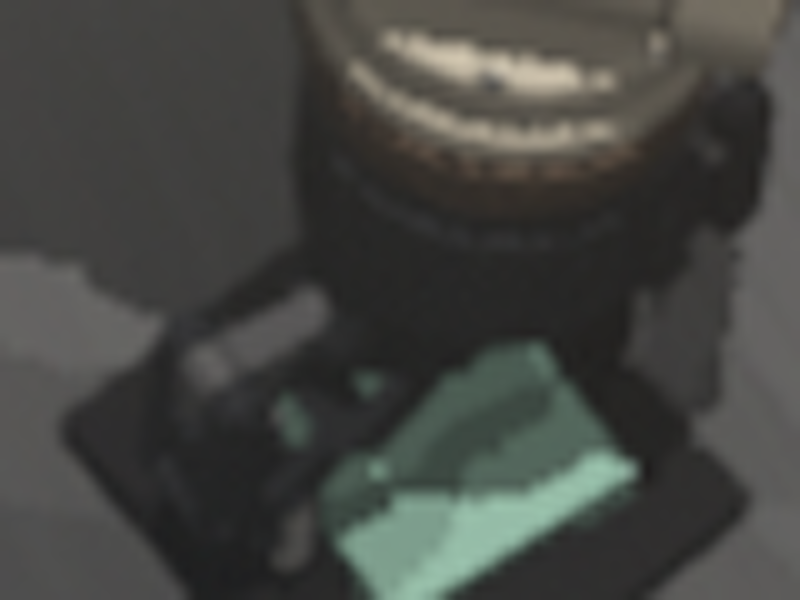

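Call:
play_rows:
  moves:
    - [[0,0,0],[0,0,0],88]
    - [[0,0,0],[0,0,0],80]
    - [[0,0,0],[0,0,0],75]
    - [[0,0,0],[0,0,0],70]
    - [[0,0,0],[0,0,0],65]
  grip_force: 25

```text
time: 8.9
ee_pos: [0.5152, -0.3805, -0.0165]
tcp_rot: [-90.0, -0.0, 8.1]
wrist_force: [-1.0, 0.6, 4.8]
opening: 0.063
```

Call:
play_rows:
  moves:
    - [[0,0,0],[0,0,0],65]
    - [[0,0,0],[0,0,0],65]
    - [[0,0,0],[0,-0.003,0],65]
    - [[0,0,0],[0,-0.008,0],65]
    - [[0,0,0],[0,-0.012,0],65]
  grip_force: 40

```text
time: 9.4
ee_pos: [0.5151, -0.3803, -0.0048]
tcp_rot: [-90.0, 0.0, 8.1]
wrist_force: [0.6, -0.8, -1.9]
opening: 0.0628
```

```bash
python3 - <<'E'
from h import *
o=get_obs(); print(o["ee_pos"],o["wrist_force"],o["opening"])
c=camera("side"); crop(c,"s8",255,335,275,335,10)
E
```

```text
[ 0.5150834  -0.3802892  -0.00482365] [ 0.6248184  -0.82717702 -1.87211165] 0.06278682799245909
```

View pics/s8.png

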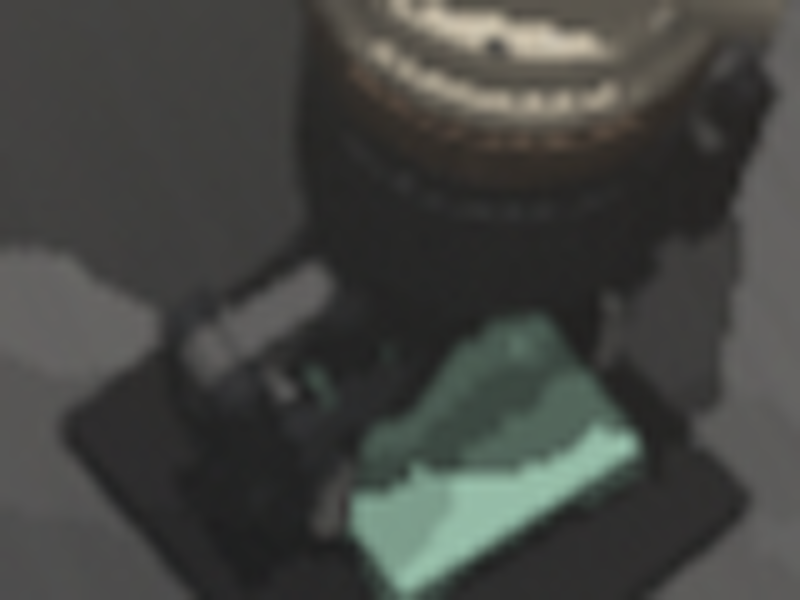

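Call:
play_rows:
  moves:
    - [[0,0,0],[0,-0.02,0],65]
    - [[0,0,0],[0,-0.045,0],65]
    - [[0,0,0],[0,-0.05,0.03],65]
    - [[0,0,0],[0,-0.05,0.07],65]
    - [[0,0,0],[0,-0.05,0.11],65]

```text
time: 9.95
ee_pos: [0.4994, -0.2707, 0.0453]
tcp_rot: [-90.0, -0.0, 8.1]
wrist_force: [0.7, 0.2, -1.1]
opening: 0.0629
```

```bash
python3 - <<'E'
from h import *
go(.5165,-.1488,.045,8.1)
E
```

```text
pose [ 0.4994 -0.2707  0.0453] [-9.001e+01 -3.000e-02  8.060e+00] turn y -0.04 shift [0.034  0.0003 0.1183]
```

Call:
play_rows:
  moves:
    - [[0,0,0],[0.01,0,0.04],65]
    - [[0,0,0],[0.02,0,0.08],65]
    - [[0,0,0],[0.034,0,0.118],65]
    - [[0,0,0],[0.034,0,0.118],65]
    - [[0,0,0],[0.034,0,0.118],65]

```text
time: 10.45
ee_pos: [0.5169, -0.1492, 0.0453]
tcp_rot: [-90.0, -0.0, 8.2]
wrist_force: [-0.3, -0.9, -1.2]
opening: 0.0624
```

```bash
python3 - <<'E'
from h import *
go(.5165,-.1488,-.015,8.1)
c=camera("side"); crop(c,"s9",200,340,130,260,4)
c=camera("top"); crop(c,"t9",220,340,130,250,4)
E
```

```text
pose [ 0.5169 -0.1492  0.0453] [-9.002e+01 -2.000e-02  8.230e+00] turn y 0.13 shift [-0.0003  0.0603  0.0004]
```

View pics/s9.png

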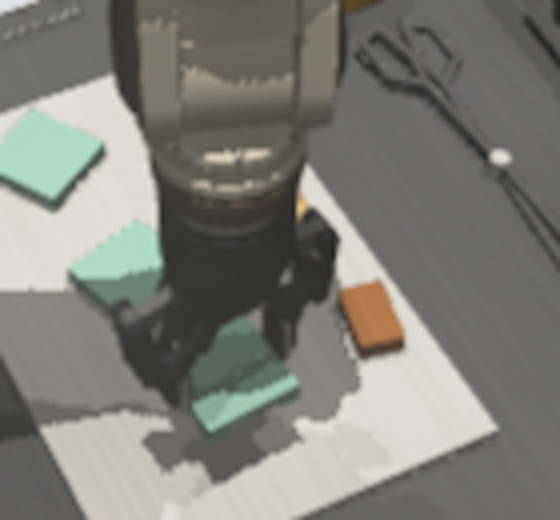

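View pics/t9.png

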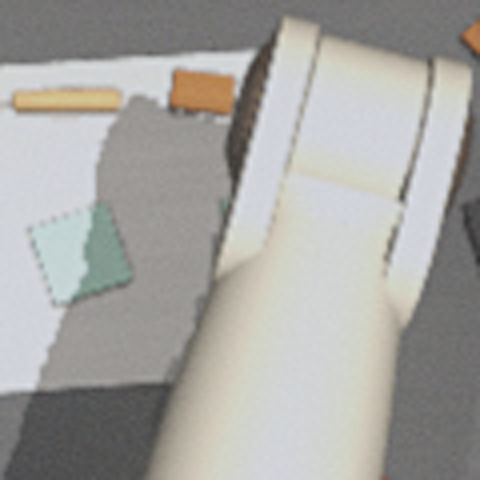

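Call:
play_rows:
  moves:
    - [[0,0,0],[0,0.03,0],65]
    - [[0,0,0],[0,0.045,0],65]
    - [[0,0,0],[0,0.054,0],65]
    - [[0,0,0],[0,0.058,0],65]
    - [[0,0,0],[0,0.06,0],65]

```text
time: 11.05
ee_pos: [0.5167, -0.1502, -0.0149]
tcp_rot: [-90.0, 0.0, 8.1]
wrist_force: [0.7, -0.2, -1.0]
opening: 0.0625
```

Call:
play_rows:
  moves:
    - [[0,0,0],[0,0.0005,0],65]
    - [[0,0,0],[0,0.001,0],65]
    - [[0,0,0],[0,0.0015,0],65]
    - [[0,0,0],[0,0.0015,0],65]
    - [[0,0,0],[0,0.0015,0],65]

```text
time: 11.55
ee_pos: [0.5167, -0.1499, -0.0162]
tcp_rot: [-90.0, -0.0, 8.1]
wrist_force: [-0.1, -0.2, -0.2]
opening: 0.0624
```

Call:
play_rows:
  moves:
    - [[0,0,0],[0,0.0005,0],65]
    - [[0,0,0],[0,0.0008,0],70]
    - [[0,0,0],[0,0.0008,0],80]
    - [[0,0,0],[0,0.0008,0],95]
    - [[0,0,0],[0,-0.002,0],95]

```text
time: 12.05
ee_pos: [0.5164, -0.1498, -0.0147]
tcp_rot: [-90.0, 0.0, 8.1]
wrist_force: [-0.2, 0.4, -0.6]
opening: 0.0811
```

Call:
play_rows:
  moves:
    - [[0,0,0],[0,0,0],95]
    - [[0,0,0],[0,-0.02,0],95]
    - [[0,0,0],[0,-0.05,0],95]
    - [[0,0,0],[0,-0.08,0],95]
    - [[0,0,0],[-0.04,-0.1,-0.03],50]

```text
time: 12.55
ee_pos: [0.4863, -0.1813, 0.0863]
tcp_rot: [-90.0, -0.2, 8.4]
wrist_force: [0.2, -2.3, 0.7]
opening: 0.0686
```

```bash
python3 - <<'E'
from h import *
go(.5165,-.1488,.05,8.1)
c=camera("side"); crop(c,"s10",180,340,130,270,4); rects(c,lo=35)
c=camera("top"); rects(c)
E
```

```text
pose [ 0.4863 -0.1813  0.0863] [-90.04  -0.18   8.36] turn y 0.26 shift [0.0346 0.0363 0.0277]
px [256.3 238.2] xy 515.3 -150.3 size 64.5 65.4 ang 8.1
px [226.2 197.5] xy 490.0 0.5 size 61.2 38.3 ang 73.6
px [210.2 169.1] xy 490.1 114.9 size 68.9 65.8 ang 35.0
px [199.3 199.5] xy 493.4 116.9 size 67.2 64.3 ang 33.9
px [239.5 193.1] xy 512.3 -8.4 size 66.6 66.5 ang 18.0
px [283.9 190.3] xy 517.3 -150.7 size 65.9 65.7 ang 8.4
```

View pics/s10.png

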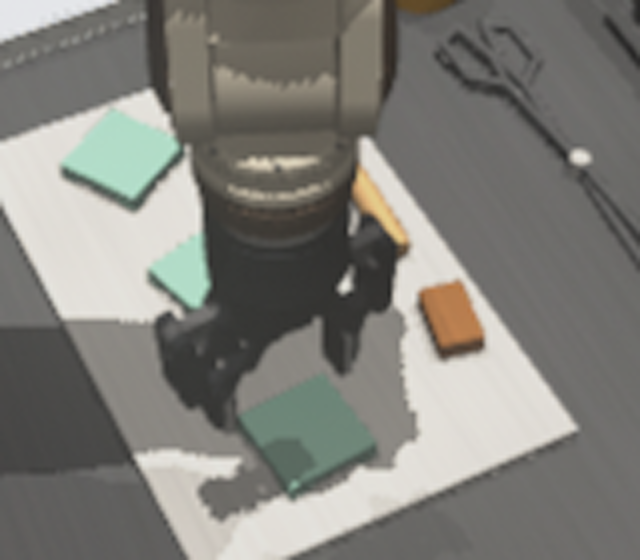

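```bash
cat >> h.py <<'E'
C={'P':(.5163,-.1505,8.1),'B':(.5112,-.0076,18.1),'C':(.492,.1162,34.3)}
def corner(k,i,j,z,a=.031,b=.036):
    x,y,t=C[k]; r=np.radians(t); u=np.array([np.cos(r),np.sin(r)]);v=np.array([-np.sin(r),np.cos(r)])
    p=np.array([x,y])+u*a*i+v*b*j; go(p[0],p[1],z,t)
E
python3 - <<'E'
from h import *
corner('P',-1,-1,.020)
E
```

```text
pose [ 0.4831 -0.1852  0.0874] [-90.16  -0.17   8.01] turn y -0.09 shift [ 0.0068  0.0674 -0.0063]
```

Call:
play_rows:
  moves:
    - [[0,0,0],[0.006,0.02,-0.006],0]
    - [[0,0,0],[0.006,0.04,-0.006],0]
    - [[0,0,0],[0.006,0.055,-0.006],0]
    - [[0,0,0],[0.006,0.067,-0.006],0]
    - [[0,0,0],[0.006,0.067,-0.006],0]
  grip_force: 20

```text
time: 13.15
ee_pos: [0.4895, -0.1872, 0.0153]
tcp_rot: [-89.9, 0.1, 8.1]
wrist_force: [-0.3, -0.1, -0.3]
opening: 0.0002
```

```bash
python3 - <<'E'
from h import *
corner('P',-1,-1,.008)
c=camera("side"); crop(c,"s11",220,320,190,270,8)
E
```

```text
pose [ 0.4895 -0.1872  0.0153] [-89.92   0.14   8.13] turn y 0.03 shift [ 0.0007  0.0073 -0.0034]
```

View pics/s11.png

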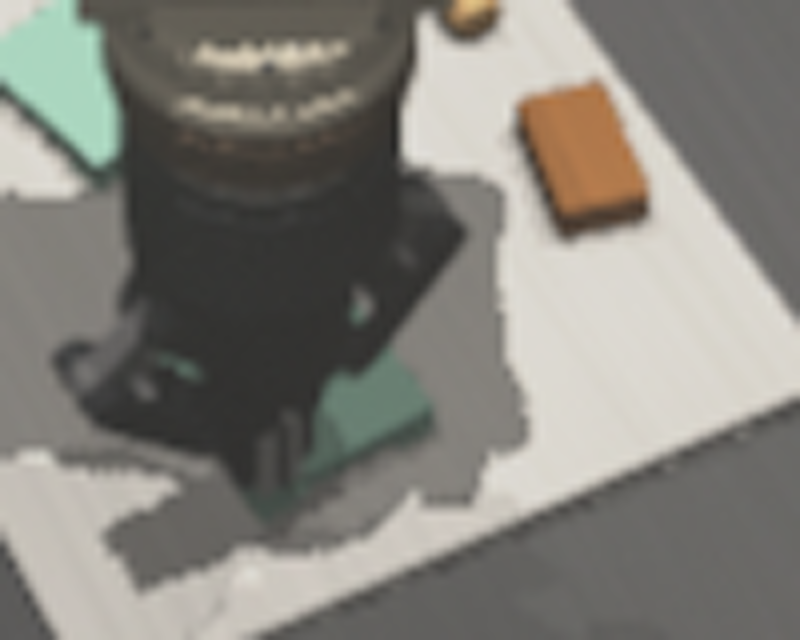

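Call:
play_rows:
  moves:
    - [[0,0,0],[0.001,0.003,-0.0015],0]
    - [[0,0,0],[0.001,0.005,-0.0015],0]
    - [[0,0,0],[0.001,0.007,-0.0015],0]
    - [[0,0,0],[0.001,0.008,-0.0015],0]
    - [[0,0,0],[0.001,0.008,-0.0015],0]

```text
time: 13.7
ee_pos: [0.4917, -0.1891, 0.0091]
tcp_rot: [-90.0, 0.0, 8.1]
wrist_force: [0.4, 0.5, 0.8]
opening: 0.0001
```

Call:
play_rows:
  moves:
    - [[0,0,0],[0,0.001,0],0]
    - [[0,0,0],[0,0.002,0],0]
    - [[0,0,0],[0,0.002,0],0]
    - [[0,0,0],[0,0.002,0],0]
    - [[0,0,0],[0,0.002,0],0]

```text
time: 14.2
ee_pos: [0.4918, -0.1891, 0.0072]
tcp_rot: [-90.0, -0.0, 8.1]
wrist_force: [0.6, 0.6, 0.4]
opening: 0.0002
```

Call:
play_rows:
  moves:
    - [[0,0,0],[0,0.001,0],0]
    - [[0,0,0],[0,0.002,0],0]
    - [[0,0,0],[0,0.002,0],0]
    - [[0,0,0],[0,0.002,0],0]
    - [[0,0,0],[0,0.002,0],0]

```text
time: 14.7
ee_pos: [0.4918, -0.1891, 0.0052]
tcp_rot: [-90.0, 0.0, 8.1]
wrist_force: [0.1, 0.4, -0.3]
opening: -0.0001
```

Call:
play_rows:
  moves:
    - [[0,0,0],[0,0.001,0],0]
    - [[0,0,0],[0,0.002,0],0]
    - [[0,0,0],[0,0.002,0],0]
    - [[0,0,0],[0,0.002,0],0]
    - [[0,0,0],[0,0.002,0],0]

```text
time: 15.2
ee_pos: [0.4918, -0.1891, 0.0032]
tcp_rot: [-90.0, -0.0, 8.1]
wrist_force: [-0.4, 0.4, -0.5]
opening: 0.0003
```

Call:
play_rows:
  moves:
    - [[0,0,0],[0,0.001,0],0]
    - [[0,0,0],[0,0.002,0],0]
    - [[0,0,0],[0,0.002,0],0]
    - [[0,0,0],[0,0.002,0],0]
    - [[0,0,0],[0,0.002,0],0]

```text
time: 15.7
ee_pos: [0.4918, -0.1891, 0.0012]
tcp_rot: [-90.0, -0.0, 8.1]
wrist_force: [-0.7, 0.1, -1.0]
opening: -0.0
```

```bash
python3 - <<'E'
from h import *
print(get_obs()["torque"])
c=camera("side"); crop(c,"s12",220,320,190,270,8)
E
```

```text
[-0.03387014 -0.00101963  0.04684913]
```

View pics/s12.png

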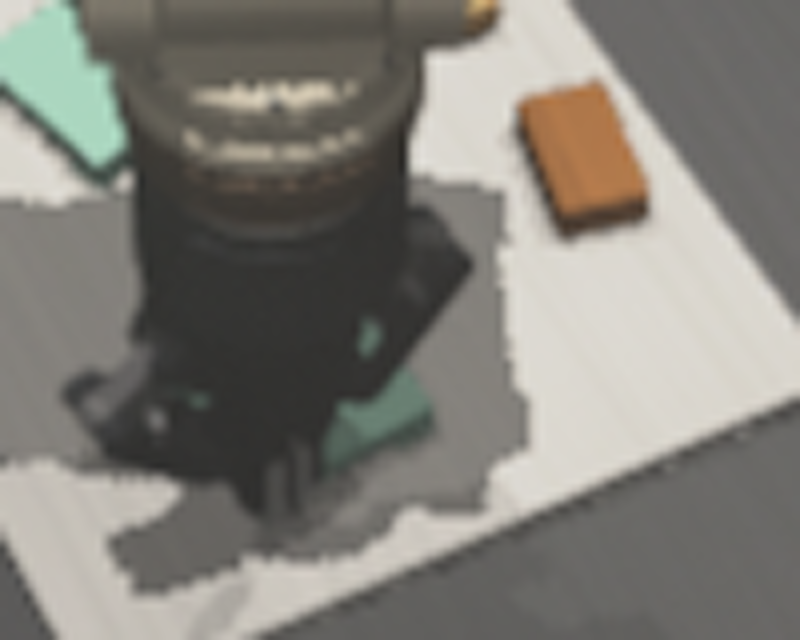

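```bash
python3 - <<'E'
from h import *
c=camera("side"); o=get_obs(); p=o["ee_pos"]; P=C['P']; r=np.radians(8.1);u=np.array([np.cos(r),np.sin(r)]);v=np.array([-np.sin(r),np.cos(r)])
f8=lambda q:((proj(c,[q])-[220,190])*8)[0].round()
for i in(-1,1):
  for j in(-1,1): print("coaster",i,j,f8([*(np.array(P[:2])+u*.032*i+v*.032*j),.027]))
for dz in(0,.01,.02,.025,.03): print(dz,[f8([*(p[:2]+u*a+v*b),p[2]+dz]) for a,b in((0,-.011),(0,.011),(-.007,-.011),(.007,-.011))])
E
```

```text
coaster -1 -1 [259. 501.]
coaster -1 1 [152. 353.]
coaster 1 -1 [435. 408.]
coaster 1 1 [325. 265.]
0 [array([289., 576.]), array([252., 524.]), array([270., 587.]), array([309., 566.])]
0.01 [array([289., 559.]), array([252., 507.]), array([270., 569.]), array([309., 548.])]
0.02 [array([289., 542.]), array([251., 489.]), array([270., 552.]), array([309., 531.])]
0.025 [array([289., 533.]), array([251., 480.]), array([269., 543.]), array([309., 522.])]
0.03 [array([289., 524.]), array([251., 471.]), array([269., 534.]), array([309., 513.])]
```

Call:
play_rows:
  moves:
    - [[0,0,0],[0,0.001,0.001],0]
    - [[0,0,0],[0,0.002,0.001],0]
    - [[0,0,0],[0,0.002,0.001],0]
    - [[0,0,0],[0,0.002,0.001],0]
    - [[0,0,0],[0,0.002,0.001],0]

```text
time: 16.3
ee_pos: [0.4916, -0.1882, -0.0008]
tcp_rot: [-90.0, -0.0, 8.1]
wrist_force: [-0.2, 0.2, -0.3]
opening: -0.0002
```

Call:
play_rows:
  moves:
    - [[0,0,0],[0,0.001,0],0]
    - [[0,0,0],[0,0.002,0],0]
    - [[0,0,0],[0,0.002,0],0]
    - [[0,0,0],[0,0.002,0],0]
    - [[0,0,0],[0,0.002,0],0]

```text
time: 16.8
ee_pos: [0.4916, -0.1882, -0.0028]
tcp_rot: [-90.0, 0.0, 8.1]
wrist_force: [0.0, 0.2, -0.4]
opening: -0.0001
```

Call:
play_rows:
  moves:
    - [[0,0,0],[0,0.001,0],0]
    - [[0,0,0],[0,0.002,0],0]
    - [[0,0,0],[0,0.002,0],0]
    - [[0,0,0],[0,0.002,0],0]
    - [[0,0,0],[0,0.002,0],0]

```text
time: 17.3
ee_pos: [0.4918, -0.1882, -0.0043]
tcp_rot: [-90.0, -0.0, 8.1]
wrist_force: [-1.2, -0.1, 5.5]
opening: -0.0002
```

Call:
play_rows:
  moves:
    - [[0,0,0],[0,0.001,0],0]
    - [[0,0,0],[0,0.002,0],0]
    - [[0,0,0],[0,0.002,0],0]
    - [[0,0,0],[0,0.002,0],0]
    - [[0,0,0],[0,0.002,0],0]

```text
time: 17.8
ee_pos: [0.4921, -0.1886, -0.0046]
tcp_rot: [-90.1, -0.1, 8.1]
wrist_force: [-6.9, 1.7, 18.0]
opening: 0.0001
```

```bash
python3 - <<'E'
from h import *
print(get_obs()["torque"])
c=camera("side"); crop(c,"s13",220,320,190,270,8)
E
```

```text
[0.36157371 1.33777899 0.02735085]
```

View pics/s13.png

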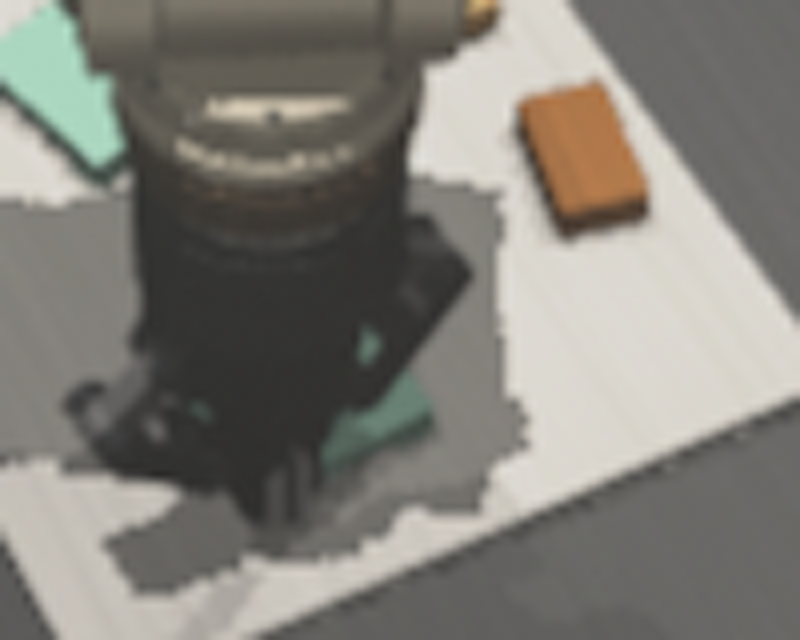

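Call:
play_rows:
  moves:
    - [[0,0,0],[0,-0.01,0],0]
    - [[0,0,0],[0.035,-0.012,0],0]
    - [[0,0,0],[0.062,-0.01,0],0]
    - [[0,0,0],[0.062,-0.006,0],0]
    - [[0,0,0],[0.062,-0.004,0],0]

```text
time: 18.35
ee_pos: [0.5527, -0.1791, -0.0036]
tcp_rot: [-90.0, 0.1, 8.1]
wrist_force: [-1.2, -0.1, -0.3]
opening: -0.0001
```

Call:
play_rows:
  moves:
    - [[0,0,0],[0,0.001,0],0]
    - [[0,0,0],[0,0.002,0],0]
    - [[0,0,0],[0,0.0025,0],0]
    - [[0,0,0],[0,0.0025,0],0]
    - [[0,0,0],[0,0.0025,0],0]

```text
time: 18.85
ee_pos: [0.5525, -0.1794, -0.0043]
tcp_rot: [-90.0, -0.0, 8.1]
wrist_force: [-2.0, 2.2, 7.3]
opening: -0.0003
```

Call:
play_rows:
  moves:
    - [[0,0,0],[0,-0.01,0],0]
    - [[0,0,0],[0,-0.012,0.04],0]
    - [[0,0,0],[0,-0.01,0.072],0]
    - [[0,0,0],[0,-0.005,0.072],0]
    - [[0,0,0],[0,-0.0025,0.072],0]

```text
time: 19.35
ee_pos: [0.5427, -0.1079, -0.0025]
tcp_rot: [-90.0, -0.0, 8.2]
wrist_force: [-0.4, 0.4, 0.4]
opening: 0.0001
```

Call:
play_rows:
  moves:
    - [[0,0,0],[0,0.001,0],0]
    - [[0,0,0],[0,0.002,0],0]
    - [[0,0,0],[0,0.0025,0],0]
    - [[0,0,0],[0,0.0025,0],0]
    - [[0,0,0],[0,0.0025,0],0]

```text
time: 19.85
ee_pos: [0.5431, -0.1089, -0.0044]
tcp_rot: [-90.0, -0.0, 8.0]
wrist_force: [-3.1, 1.6, 7.6]
opening: -0.0001
```

Call:
play_rows:
  moves:
    - [[0,0,0],[0,-0.01,0],0]
    - [[0,0,0],[-0.035,-0.012,0],0]
    - [[0,0,0],[-0.062,-0.01,0],0]
    - [[0,0,0],[-0.062,-0.005,0],0]
    - [[0,0,0],[-0.062,-0.0025,0],0]

```text
time: 20.35
ee_pos: [0.4817, -0.1175, -0.0025]
tcp_rot: [-90.0, -0.1, 8.0]
wrist_force: [0.5, 0.5, 0.0]
opening: -0.0003
```

Call:
play_rows:
  moves:
    - [[0,0,0],[0,0.001,0],0]
    - [[0,0,0],[0,0.002,0],0]
    - [[0,0,0],[0,0.0025,0],0]
    - [[0,0,0],[0,0.0025,0],0]
    - [[0,0,0],[0,0.0025,0],0]

```text
time: 20.85
ee_pos: [0.4823, -0.117, -0.0044]
tcp_rot: [-90.0, -0.0, 8.1]
wrist_force: [-3.4, -0.2, 7.9]
opening: 0.0
```

```bash
python3 - <<'E'
from h import *
corner('B',-1,-1,-.0015)
E
```

```text
pose [ 0.4823 -0.117  -0.0044] [-9.004e+01 -4.000e-02  8.130e+00] turn y -9.97 shift [ 0.0198 -0.0029  0.0634]
```

Call:
play_rows:
  moves:
    - [[0,-3,0],[0,-0.014,0],0]
    - [[0,-10,0],[0.01,-0.016,0.035],0]
    - [[0,-10,0],[0.02,-0.014,0.0635],0]
    - [[0,-10,0],[0.02,-0.006,0.0635],0]
    - [[0,-10,0],[0.02,-0.003,0.0635],0]

```text
time: 21.35
ee_pos: [0.4923, -0.0507, -0.0032]
tcp_rot: [-90.0, 0.1, 18.2]
wrist_force: [0.5, -1.1, 0.9]
opening: 0.0
```

Call:
play_rows:
  moves:
    - [[0,0,0],[0,0.001,0],0]
    - [[0,0,0],[0,0.002,0],0]
    - [[0,0,0],[0,0.0025,0],0]
    - [[0,0,0],[0,0.0025,0],0]
    - [[0,0,0],[0,0.0025,0],0]

```text
time: 21.85
ee_pos: [0.4924, -0.0517, -0.0044]
tcp_rot: [-90.0, -0.0, 18.1]
wrist_force: [-2.0, -0.3, 5.9]
opening: -0.0002
```

```bash
python3 - <<'E'
from h import *
corner('B',-1,-1,-.005)
E
```

```text
pose [ 0.4924 -0.0517 -0.0044] [-9.002e+01 -2.000e-02  1.807e+01] turn y -0.03 shift [0.0005 0.0006 0.0001]
```

Stiff here. Next three corners of B.

Call:
play_rows:
  moves:
    - [[0,0,0],[0,-0.01,0],0]
    - [[0,0,0],[0.035,-0.012,0],0]
    - [[0,0,0],[0.062,-0.01,0],0]
    - [[0,0,0],[0.062,-0.005,0],0]
    - [[0,0,0],[0.062,-0.0025,0],0]

```text
time: 22.35
ee_pos: [0.5509, -0.0319, -0.0029]
tcp_rot: [-90.0, 0.1, 18.1]
wrist_force: [-0.9, -0.6, 0.1]
opening: 0.0002
```

Call:
play_rows:
  moves:
    - [[0,0,0],[0,0.001,0],0]
    - [[0,0,0],[0,0.002,0],0]
    - [[0,0,0],[0,0.0025,0],0]
    - [[0,0,0],[0,0.0025,0],0]
    - [[0,0,0],[0,0.0025,0],0]

```text
time: 22.85
ee_pos: [0.5512, -0.032, -0.0046]
tcp_rot: [-90.0, -0.0, 18.1]
wrist_force: [0.4, -1.2, 0.9]
opening: 0.0001
```

Call:
play_rows:
  moves:
    - [[0,0,0],[0,-0.01,0],0]
    - [[0,0,0],[0,-0.012,0.04],0]
    - [[0,0,0],[0,-0.01,0.072],0]
    - [[0,0,0],[0,-0.005,0.072],0]
    - [[0,0,0],[0,-0.0025,0.072],0]

```text
time: 23.35
ee_pos: [0.529, 0.037, -0.0019]
tcp_rot: [-90.0, -0.0, 18.2]
wrist_force: [-0.3, 0.1, 0.4]
opening: -0.0003
```

Call:
play_rows:
  moves:
    - [[0,0,0],[0,0.001,0],0]
    - [[0,0,0],[0,0.002,0],0]
    - [[0,0,0],[0,0.0025,0],0]
    - [[0,0,0],[0,0.0025,0],0]
    - [[0,0,0],[0,0.0025,0],0]

```text
time: 23.85
ee_pos: [0.5293, 0.0359, -0.0042]
tcp_rot: [-90.0, -0.0, 18.1]
wrist_force: [-1.5, -0.3, 6.2]
opening: -0.0001
```

Call:
play_rows:
  moves:
    - [[0,0,0],[0,-0.01,0],0]
    - [[0,0,0],[-0.035,-0.012,0],0]
    - [[0,0,0],[-0.062,-0.01,0],0]
    - [[0,0,0],[-0.062,-0.005,0],0]
    - [[0,0,0],[-0.062,-0.0025,0],0]

```text
time: 24.35
ee_pos: [0.4702, 0.017, -0.002]
tcp_rot: [-90.0, -0.1, 18.1]
wrist_force: [0.3, -0.5, 0.3]
opening: -0.0
```

Call:
play_rows:
  moves:
    - [[0,0,0],[0,0.001,0],0]
    - [[0,0,0],[0,0.002,0],0]
    - [[0,0,0],[0,0.0025,0],0]
    - [[0,0,0],[0,0.0025,0],0]
    - [[0,0,0],[0,0.0025,0],0]

```text
time: 24.85
ee_pos: [0.4707, 0.0174, -0.0042]
tcp_rot: [-90.0, -0.0, 18.1]
wrist_force: [-1.0, 0.8, 5.4]
opening: -0.0002
```

Call:
play_rows:
  moves:
    - [[0,0,0],[0,-0.014,0],0]
    - [[0,0,0],[0.03,-0.016,-0.036],0]
    - [[0,0,0],[0.062,-0.014,-0.072],0]
    - [[0,0,0],[0.062,-0.006,-0.072],0]
    - [[0,0,0],[0.062,-0.002,-0.072],0]

```text
time: 25.35
ee_pos: [0.5514, -0.0323, -0.0037]
tcp_rot: [-90.0, 0.1, 18.1]
wrist_force: [-0.7, -0.0, -1.0]
opening: -0.0002
```

Call:
play_rows:
  moves:
    - [[0,0,0],[0,0.0015,0],0]
    - [[0,0,0],[0,0.0025,0],0]
    - [[0,0,0],[0,0.0035,0],0]
    - [[0,0,0],[0,0.0035,0],0]
    - [[0,0,0],[0,0.0035,0],0]

```text
time: 25.85
ee_pos: [0.5512, -0.0317, -0.0059]
tcp_rot: [-90.0, -0.0, 18.1]
wrist_force: [-0.0, -0.0, 0.6]
opening: 0.0
```

Call:
play_rows:
  moves:
    - [[0,0,0],[0,0.0008,0],0]
    - [[0,0,0],[0,0.001,0],0]
    - [[0,0,0],[0,0.001,0],0]
    - [[0,0,0],[0,0.001,0],0]
    - [[0,0,0],[0,0.001,0],0]

```text
time: 26.35
ee_pos: [0.5515, -0.0318, -0.0068]
tcp_rot: [-90.0, -0.0, 18.1]
wrist_force: [-1.3, 0.8, 5.8]
opening: 0.0003
```

```bash
python3 - <<'E'
from h import *
o=get_obs();print(o["ee_pos"],o["wrist_force"])
c=camera("side"); crop(c,"s14",190,290,150,230,8)
E
```

```text
[ 0.5514881  -0.03181418 -0.00675408] [-1.26039655  0.8097514   5.76022882]
```

View pics/s14.png

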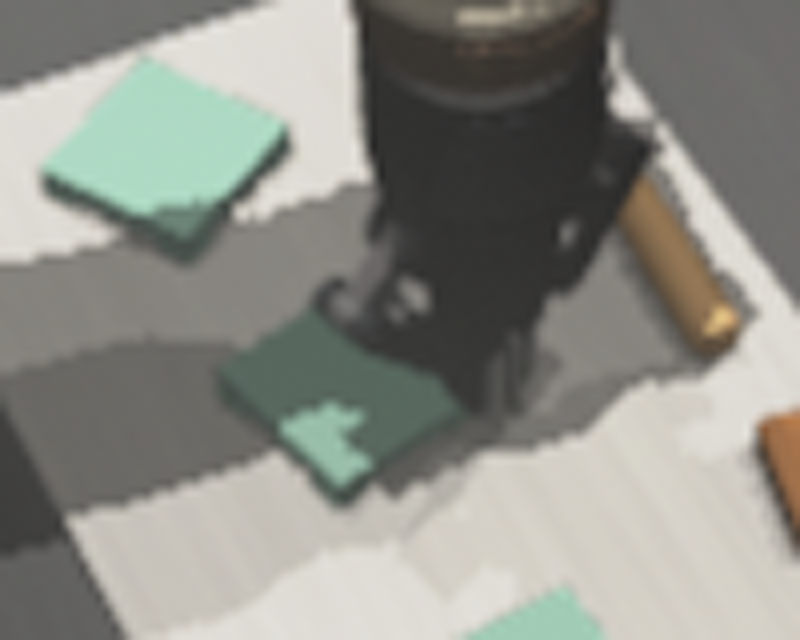

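Call:
play_rows:
  moves:
    - [[0,0,0],[0,-0.01,0],0]
    - [[0,0,0],[0,-0.04,0],20]
    - [[0,0,0],[-0.02,-0.06,0.02],95]
    - [[0,0,0],[-0.031,-0.06,0.036],95]
    - [[0,0,0],[-0.031,-0.06,0.036],95]
  grip_force: 30

```text
time: 26.9
ee_pos: [0.5098, -0.0065, 0.0541]
tcp_rot: [-90.0, -0.1, 18.2]
wrist_force: [0.6, -0.8, -0.9]
opening: 0.0581
```

```bash
python3 - <<'E'
from h import *
c=camera("side"); crop(c,"s15",190,290,150,230,8); rects(c,lo=35)
c=camera("top"); rects(c)
go(.5112,-.0076,-.0155,18.1)
E
```

```text
px [256.4 238.1] xy 515.6 -150.8 size 65.0 66.4 ang 7.8
px [231.7 198.3] xy 510.3 -8.9 size 65.8 66.0 ang 19.3
px [199.2 199.5] xy 493.5 116.5 size 68.1 66.1 ang 34.0
px [285.  190.7] xy 518.0 -150.2 size 65.8 66.6 ang 8.1
pose [ 0.5108 -0.0073  0.0531] [-9.003e+01 -4.000e-02  1.814e+01] turn y 0.04 shift [ 0.0003  0.0686 -0.0004]
```

View pics/s15.png

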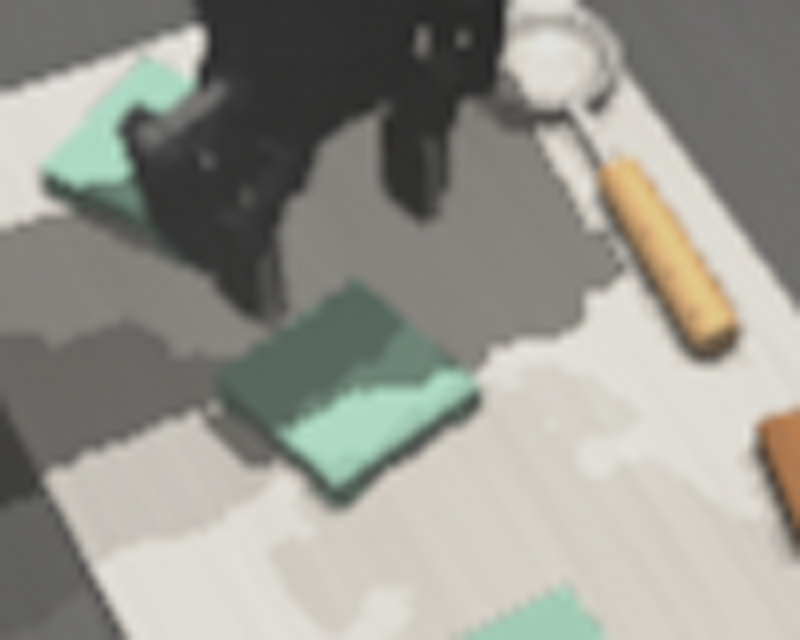

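Call:
play_rows:
  moves:
    - [[0,0,0],[0,0.01,0],95]
    - [[0,0,0],[0,0.02,0],95]
    - [[0,0,0],[0,0.04,0],95]
    - [[0,0,0],[0,0.058,0],95]
    - [[0,0,0],[0,0.067,0],95]

```text
time: 27.5
ee_pos: [0.5092, -0.0076, -0.0173]
tcp_rot: [-89.9, 0.2, 18.1]
wrist_force: [-0.0, -0.4, 0.5]
opening: 0.0812
```

Call:
play_rows:
  moves:
    - [[0,0,0],[0,0.0015,0],95]
    - [[0,0,0],[0,0.0015,0],85]
    - [[0,0,0],[0,0.0015,0],75]
    - [[0,0,0],[0,0.0015,0],65]
    - [[0,0,0],[0,0.0015,0],65]

```text
time: 28.0
ee_pos: [0.5114, -0.0074, -0.0147]
tcp_rot: [-90.0, -0.1, 18.1]
wrist_force: [-1.2, 0.1, 5.4]
opening: 0.0632
```

Call:
play_rows:
  moves:
    - [[0,0,0],[0,0,0],65]
    - [[0,0,0],[0,-0.005,0],65]
    - [[0,0,0],[0,-0.02,0],65]
    - [[0,0,0],[0,-0.05,0],65]
    - [[0,0,0],[0,-0.085,0],65]
  grip_force: 40

```text
time: 28.5
ee_pos: [0.5097, -0.0073, 0.0701]
tcp_rot: [-90.0, 0.1, 18.1]
wrist_force: [0.3, 0.4, -1.7]
opening: 0.0622
```

```bash
python3 - <<'E'
from h import *
go(.4765,.355,.072,4.1)
c=camera("side"); crop(c,"s16",130,310,90,230,4)
c=camera("top"); 
hsv=cv2.cvtColor(c["img"],cv2.COLOR_RGB2HSV)
m=((hsv[...,2]>170)&(hsv[...,1]<70)).astype(np.uint8)
for k in cv2.findContours(m,cv2.RETR_EXTERNAL,cv2.CHAIN_APPROX_NONE)[0]:
    if cv2.contourArea(k)>2000: print(k[:,0].mean(0),cv2.minAreaRect(ray(c,k[:,0],.03)[:,:2].astype(np.float32)*1000))
E
```

```text
pose [ 0.5097 -0.0073  0.0701] [-89.97   0.09  18.11] turn y 14.01 shift [ 0.081  -0.0019  0.3547]
[122.46666667 206.39583333] ((475.7498474121094, 354.0622253417969), (190.99359130859375, 190.83172607421875), 4.229004859924316)
[485.11848341 169.72511848] ((577.1510620117188, -787.4307250976562), (174.98516845703125, 173.18902587890625), 89.33677673339844)
[247.47957839 233.11330698] ((335.2718505859375, -68.14021301269531), (299.5668029785156, 685.8757934570312), 88.95294189453125)
[267.30912596  37.32069409] ((923.3424682617188, -46.63262939453125), (1620.3724365234375, 460.909423828125), 89.72911071777344)
```

View pics/s16.png

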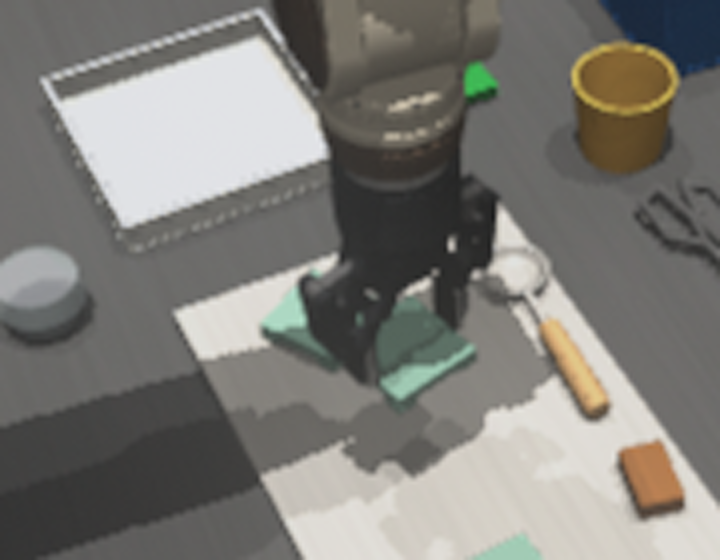

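Call:
play_rows:
  moves:
    - [[0,4,0],[0.009,0,0.04],65]
    - [[0,8,0],[0.02,0,0.085],65]
    - [[0,12,0],[0.03,0,0.13],65]
    - [[0,14,0],[0.04,0,0.175],65]
    - [[0,14,0],[0.05,0,0.22],65]

```text
time: 29.1
ee_pos: [0.4892, 0.2191, 0.0695]
tcp_rot: [-90.0, -0.0, 4.0]
wrist_force: [1.6, 0.6, -1.1]
opening: 0.0625
```

```bash
python3 - <<'E'
from h import *
go(.476,.354,.07,4.1)
E
```

```text
pose [0.4892 0.2191 0.0695] [-8.999e+01 -2.000e-02  4.030e+00] turn y -0.07 shift [-0.0036 -0.0005  0.1355]
```

Call:
play_rows:
  moves:
    - [[0,0,0],[-0.001,0,0.045],65]
    - [[0,0,0],[-0.003,0,0.09],65]
    - [[0,0,0],[-0.0036,0,0.125],65]
    - [[0,0,0],[-0.0036,0,0.1355],65]
    - [[0,0,0],[-0.0036,0,0.1355],65]

```text
time: 29.6
ee_pos: [0.4759, 0.3533, 0.0689]
tcp_rot: [-90.0, 0.0, 4.2]
wrist_force: [0.0, -0.9, -1.0]
opening: 0.0622
```

```bash
python3 - <<'E'
from h import *
go(.476,.354,-.0215,4.1)
c=camera("side"); crop(c,"s17",120,260,60,180,5)
E
```

```text
pose [0.4759 0.3533 0.0689] [-9.002e+01  3.000e-02  4.240e+00] turn y 0.14 shift [0.0002 0.0904 0.0007]
```

View pics/s17.png

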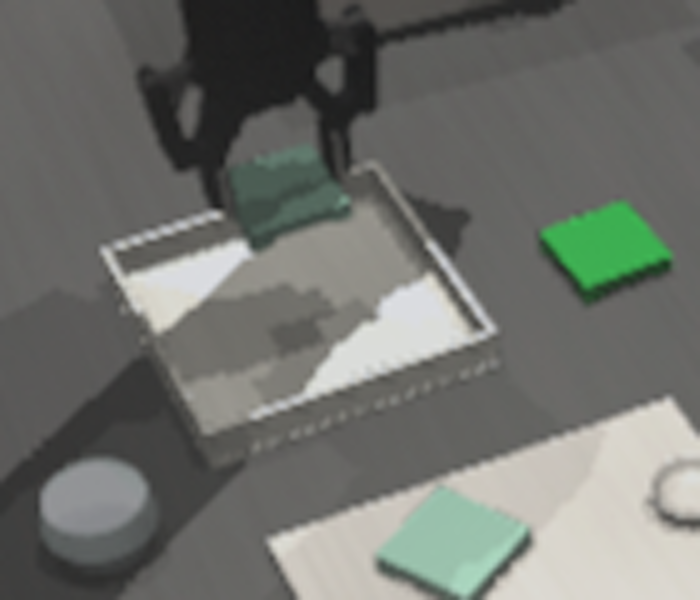

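Call:
play_rows:
  moves:
    - [[0,0,0],[0,0.03,0],65]
    - [[0,0,0],[0,0.055,0],65]
    - [[0,0,0],[0,0.075,0],65]
    - [[0,0,0],[0,0.084,0],65]
    - [[0,0,0],[0,0.087,0],65]

```text
time: 30.15
ee_pos: [0.4764, 0.3507, -0.0184]
tcp_rot: [-90.0, 0.1, 4.0]
wrist_force: [-0.4, -0.7, -0.3]
opening: 0.0623
```

Call:
play_rows:
  moves:
    - [[0,0,0],[0,0.001,0],65]
    - [[0,0,0],[0,0.002,0],65]
    - [[0,0,0],[0,0.003,0],65]
    - [[0,0,0],[0,0.0035,0],65]
    - [[0,0,0],[0,0.0035,0],65]

```text
time: 30.65
ee_pos: [0.4765, 0.3523, -0.0211]
tcp_rot: [-90.0, -0.0, 4.1]
wrist_force: [-0.1, 0.3, -1.5]
opening: 0.0626
```

Call:
play_rows:
  moves:
    - [[0,0,0],[0,0.0005,0],65]
    - [[0,0,0],[0,0.001,0],65]
    - [[0,0,0],[0,0.0015,0],65]
    - [[0,0,0],[0,0.0015,0],65]
    - [[0,0,0],[0,0.0015,0],65]

```text
time: 31.15
ee_pos: [0.4765, 0.3524, -0.0216]
tcp_rot: [-90.0, -0.0, 4.1]
wrist_force: [-3.0, -2.5, 9.0]
opening: 0.0621
```

Floor contact; release and rise.

Call:
play_rows:
  moves:
    - [[0,0,0],[0,-0.001,0],68]
    - [[0,0,0],[0,-0.001,0],78]
    - [[0,0,0],[0,-0.001,0],90]
    - [[0,0,0],[0,-0.001,0],95]
    - [[0,0,0],[0,-0.002,0],95]

```text
time: 31.65
ee_pos: [0.4763, 0.3521, -0.0211]
tcp_rot: [-90.0, 0.0, 4.1]
wrist_force: [0.3, -0.2, 0.2]
opening: 0.081
```

Call:
play_rows:
  moves:
    - [[0,0,0],[0,-0.01,0],95]
    - [[0,0,0],[0,-0.03,0],95]
    - [[0,0,0],[0,-0.06,0],95]
    - [[0,0,0],[0,-0.1,0],95]
    - [[0,0,0],[0,-0.15,0],95]

```text
time: 32.15
ee_pos: [0.4756, 0.3516, 0.13]
tcp_rot: [-90.1, 0.1, 4.1]
wrist_force: [1.6, 1.2, 0.1]
opening: 0.0812
```

Call:
play_rows:
  moves:
    - [[0,0,0],[-0.05,-0.02,0],95]
    - [[0,0,0],[-0.1,-0.03,0],95]
    - [[0,0,0],[-0.15,-0.03,0.0],95]
    - [[0,0,0],[-0.15,-0.03,0],95]
    - [[0,0,0],[-0.15,-0.03,0],95]

```text
time: 32.65
ee_pos: [0.3261, 0.3418, 0.1605]
tcp_rot: [-89.9, -0.1, 4.2]
wrist_force: [-0.2, -0.0, 0.5]
opening: 0.0813
```

```bash
python3 - <<'E'
from h import *
c=camera("side"); cv2.imwrite("pics/s18.png",c["img"][:,:,::-1]); rects(c,lo=35); rects(c,.020,lo=35)
c=camera("top"); rects(c); rects(c,.020); crop(c,"t18",60,400,80,280,2.3)
E
```

```text
px [256.2 237.8] xy 515.4 -150.1 size 64.8 65.2 ang 8.0
px [210.5 168.8] xy 491.2 115.9 size 66.3 65.5 ang 34.6
px [179.9 121.2] xy 473.6 342.8 size 64.7 68.8 ang 4.4
px [256.2 237.8] xy 517.3 -145.8 size 65.3 65.7 ang 8.0
px [210.5 168.8] xy 492.9 122.2 size 66.8 66.0 ang 34.6
px [179.9 121.2] xy 475.1 350.8 size 65.1 69.3 ang 4.4
px [124.5 205.9] xy 476.7 348.6 size 67.3 67.9 ang 4.8
px [199.4 199.7] xy 493.5 117.2 size 66.8 64.8 ang 34.2
px [284.9 190.7] xy 518.6 -149.9 size 65.6 66.5 ang 7.8
px [124.5 205.9] xy 477.3 350.4 size 67.7 68.2 ang 4.8
px [199.4 199.7] xy 494.2 117.9 size 67.2 65.1 ang 34.2
px [284.9 190.7] xy 519.4 -150.5 size 65.9 66.9 ang 7.8
```

View pics/s18.png

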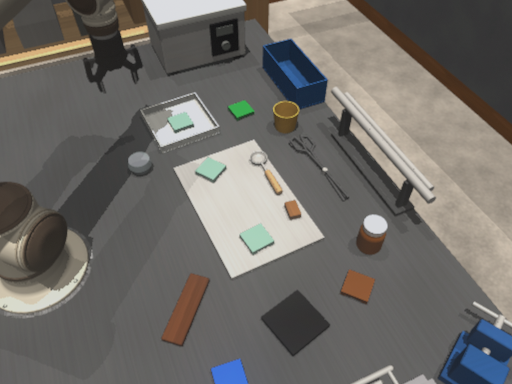

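View pics/t18.png

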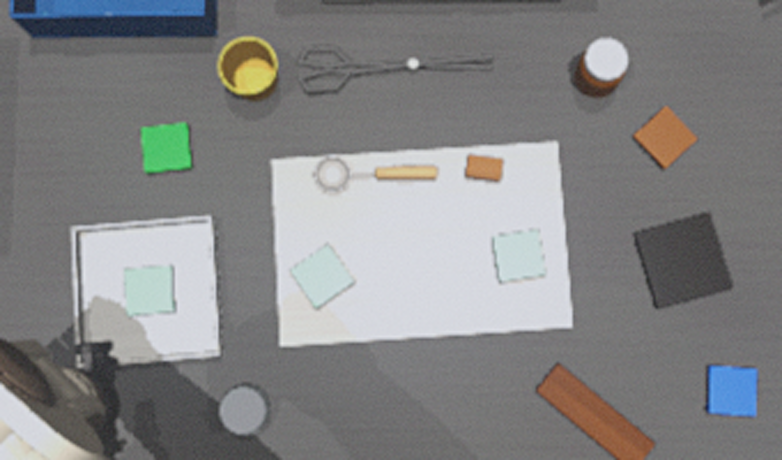

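```bash
python3 -c "
from workcell import job_done
print(job_done())"
```

```text
the job is handed in; nothing more can be done
None
```

I laid the pad's coaster on the plate, found that the middle coaster rocks, and put that one in the tray. I handed the job in with about 33 s on the clock; no verdict was reported.

- **Placing:** the coaster from the pad was set down at the free spot, measured at about (0.517, -0.150). Both camera views agreed.
- **Press test:** all four corners of that coaster were stiff. Three corners of the middle coaster were stiff. Its +x/-y corner sank about 2.5 mm under roughly 0.6–0.9 N, then went stiff at 5.8 N. I did not press the third coaster, because the rocking was already clear.
- **Last pictures:** the warped coaster lies in the tray at about (0.476, 0.351), 3–4 mm from the tray's centre. The two views agree on the height of the tray floor. The other two coasters stand on the plate, and nothing else appears to have shifted.
- **What disagreed:** the real fingertips sat about 30 mm higher than the TCP readings implied. The first three grasps closed above the glass without touching it, and the TCP had to go to about -0.015 to grip. I set every later height by contact force.

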